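# Show the next battery cell to the end-inspection camera

## Robot

A 6-joint arm with a two-finger parallel gripper is mounted at the origin on the work surface. World frame = base frame: x ahead of the robot, y to its left, z up, the work surface at z = 0. Lengths are in m, angles in degrees, forces in N, time in s.
With the tool pointing down it reaches from about 0.3 to 0.85 m from the base axis. Payload 5.4 kg.
Tool frame: the origin (TCP) lies at the very end of the fingers, on their centre line; the grasp point (between the pads) lies 19 mm behind it; y points along the fingers, x is the direction in which the jaws open and shut, and the axes are right-handed (so a half turn about y gives the same grasp; the last joint's range is limited). The gripper opens to 85 mm and grips with 20 to 120 N. Pads are 22 mm wide; open, the fingers measure 114 mm over their backs; the gripper's body (76 mm by 85 mm) begins 54 mm behind the grasp point. The pads swing forward as they close: fully open they stand 13 mm farther back than shut.
Start: joints at [-75.751, 9.076, 91.501, -0, 79.423, -12.038], TCP at [0.255, -0.516, 0.231] pointing down, gripper open.
Joint ranges: [-166.64, 166.64], [-54.1, 131.32], [10.49, 154.53], [-73.88, 253.88], [9.74, 151.15], [-171.62, 171.62]. Speed limits (degrees/s): [147.25, 147.25, 180, 180, 180, 180].

## Interface

Orientations are given as [roll, pitch, yaw] about the fixed x, y, z axes, in that order (R = Rz(yaw) Ry(pitch) Rx(roll)).
In Python, from cell import arm gives the robot as it stands.
- The arm moves only by the tool apply_moves, never from a script. Its argument "steps" is a list of rows, each an object of numbers: "wx", "wy", "wz": the turn, a rotation vector about the tool's x, y, z in rad; "x", "y", "z": the shift along the tool's x, y, z in m; "claw": the opening, from 0 (shut) to 1 (fully open). In form: [{"wx": .., "wy": .., "wz": .., "x": .., "y": .., "z": .., "claw": ..}, ...]. A call has 1 to 20 rows; each row is the pose to reach, as a shift and turn from the pose commanded when the call began, along the tool's axes at that moment; what a row does not reach only later rows make up. A row lasts 1/12 s, in which the tool goes at most 41.7 mm and 7.16 degrees, less where a joint would pass 70% of its speed; a pose out of reach is approached as far as the arm can. A call with a gripper value outside its range is refused whole. The fingers move at their own pace and stop on an object; "force" is the grip in N (left out, the last holds). Time passes only in rows, so rows that repeat a pose let the fingers close. It gives the time, the measured TCP pose, the force and the opening at its end, in the units of the state.
- arm.get_obs(): the state, without advancing time (a new reading comes with each control period).
- arm.capture(name): name is "scene" or "top" or "wrist"; returns a dict with "frame" (420x560x3 uint8, red, green, blue), "range_z" (420x560 float32, m along the optical axis (not along the pixel's ray), 0 where there is no reading), "fx", "fy", "cx", "cy" (pixels), "k1" (the pictures are not rectified: a ray, as slopes to the right and down, at radius r is drawn at 1 + k1 r^2 times it, then the intrinsics apply), "xyz" and "attitude" of the camera in the world. Camera axes: x right, y down, z forward; pixel columns grow to the right and rows downward; lengths in m; the calibration is good to about 2 mm. A picture is of the moment at which its call begins.
- arm.hand_in(): hands the job in, once; it reports no verdict.
The state is a dict: "time": time; "q": joint angles; "qd": joint speeds; "effort": joint torques, N m; "ee_pos": TCP position; "tcp_rot": TCP orientation; "force": force on the tool from outside, world axes, zero at the start; "ft_torque": the same for the moment, N m; "opening": finger opening in m.
Only numpy, scipy, OpenCV 4.12 (cv2) and the standard library are available. Lean on these libraries where they do the work, as an engineer would, in place of code of your own. Each camera call takes 0.05 s, during which the arm holds its last target.

## Task

The last battery cell is still standing in the cup in front of the inspection camera: stand it upright in the empty socket of the white rack, pushed down to the bottom, and let go of it. Then take the green cell lying in its cradle and hold it in the air in front of the camera lens, level, with the middle of its white-banded plus end on the lens axis and 60 mm from the lens, facing the lens squarely. Finish while still holding it there, quite still; leave the orange cell and the two cells already in the rack alone.

Things in the scene. Friction and masses are not known exactly. Their poses are not given: they have to be found in the camera images.
- checked: the last, already checked battery cell: green cylinder, 21 mm diameter, 70 mm long, about 70 g, with an 11 mm white band at its top (plus) end. At the start it stands upright in the cup of the camera stand. Origin: centre of its underside (bottom face), z along its axis towards the plus end.
- sample: the green battery cell to be shown, lying level in one of the two cradles: cylinder 21 mm diameter, 70 mm long, about 70 g, 11 mm white band at the plus end. Origin: its centre, halfway along its axis; its x axis runs along the cylinder towards the plus end. At the start its axis is 45 mm above the table.
- sample_plus (a point): centre of the plus end face of the green lying cell (35 mm from its centre, along its x).
- other: orange-wrapped cell of the same size lying in the other cradle; leave it alone. Origin at its centre, x along it towards its plus end.
- stand: fixed inspection stand. Origin on the table under the cup axis; its x axis points horizontally from cup to camera. Grey base plate 260 x 90 mm, 10 mm thick (x -50 to +210 mm). Blue camera housing 70 x 56 x 56 mm (x 135 to 205 mm, top 183 mm above the table) with a black lens barrel, 42 mm diameter, ending at x = 95 mm.
- lens (a point): centre of the lens front, 95 mm along the stand's x from the cup axis, 155 mm above the table. The lens looks level along the stand's -x, over the cup.
- cup (a point): centre of the mouth of the black cup on a slim post, fixed on the stand at x = y = 0: 33 mm outer, 25 mm inner diameter, rim 102 mm and inner floor 80 mm above the table.
- focus (a point): the point on the lens axis 60 mm in front of the lens, where the middle of the plus end face must be: at x = 35 mm, y = 0, z = 155 mm in the stand's frame. With the cell pointing at the lens its centre is then right above the cup.
- rack: fixed white rack block 180 x 60 mm, 36 mm high, with three round sockets in a row along its x axis at x = -60, 0 and +60 mm; each is 24 mm in diameter and 28 mm deep with a small chamfer (floor 8 mm above the table). The sockets at -60 and 0 hold cells; that at +60 is empty. Origin: centre of its underside.
- rack_hole2 (a point): centre of the mouth of the rack's empty socket, 36 mm above the table.
- rack_cell1: green cell standing in the rack's socket at x = -60 mm; leave it alone. Origin: centre of its underside. Its top is 78 mm above the table.
- rack_cell2: green cell standing in the rack's middle socket; leave it alone. Origin: centre of its underside. Its top is 78 mm above the table.
- cradle_a: fixed cradle of the green lying cell: black base 86 x 44 mm, 10 mm high; two aluminium V saddles, 8 mm thick, at x = -29 and +29 mm carry the cell along x, its axis 45 mm above the table; 50 mm free between the saddles for fingers. Saddles reach 16 mm to each side, 44 mm above the table. Origin: centre of its underside.
- cradle_b: the like cradle of the orange cell.
There are look-alikes about, which are no part of the job. Leave any pink look-alike of the cradle_a alone.

How it is judged:
By the outcome, as a careful person would: the job done as asked, in the order asked, and still so for the second after the job is handed in, while the arm keeps its last pose, push and grip.
It also fails if it takes over 54 s, if anything falls off the work surface, if the arm or the gripper's body presses on something with over 40 N, if the wrist force passes 120 N, or if a joint passes its speed limit or range.

## Working session

There is one attempt and no reset: what is moved stays moved. The work goes in short steps, Python scripts to look and compute and a tool call to move; the robot and the scene stay as the last step left them, time stands still between calls to the robot, and variables do not carry over. Pictures are saved under pics/ and viewed, and the job is handed in when it is done.

Besides the shell and the picture viewer there is one more tool, called after "Emit:" as name(argument=value, ...) on one line, values as JSON. apply_moves: Moves the arm, as the interface text tells. Its arguments: {"type":"object","properties":{"steps":{"type":"array","items":{"type":"object","properties":{"wx":{"type":"number"},"wy":{"type":"number"},"wz":{"type":"number"},"x":{"type":"number"},"y":{"type":"number"},"z":{"type":"number"},"claw":{"type":"number"}}}},"force":{"type":"number"}},"required":["steps"]}

```bash
ls; mkdir -p pics; cat > h.py <<'E'
import numpy as np,cv2
from scipy.spatial.transform import Rotation as R
from cell import arm
def rot(a): return R.from_euler('xyz',a,degrees=True).as_matrix()
E
python3 - <<'E'
from h import *
import pickle
print(arm.get_obs())
for n in ['scene','top','wrist']:
    c=arm.capture(n); pickle.dump(c,open(f'{n}0.pkl','wb'))
    cv2.imwrite(f'pics/{n}0.png',c['frame'][:,:,::-1])
    print(n,{k:v for k,v in c.items() if k not in('frame','range_z')})
E
```

```text
pics
{'time': 0.0, 'q': array([-7.57491731e+01,  9.11397531e+00,  9.15741489e+01,  2.69379635e-04,
        7.94220760e+01, -1.20394083e+01]), 'qd': array([-0.04364226,  0.03685758,  0.01726893, -0.00074208,  0.051644  ,
       -0.07769572]), 'effort': array([-6.31007570e-04, -3.96000087e+01, -3.31431234e+01, -3.62890023e-04,
        8.59982130e-03,  1.88813445e-07]), 'ee_pos': array([ 0.2544928 , -0.51493429,  0.23028664]), 'tcp_rot': array([-89.97675504,   0.1077211 , -63.7097926 ]), 'force': array([-0.08931875,  0.37433639, -0.44709402]), 'ft_torque': array([-0.05581845,  0.03096602, -0.01422904]), 'opening': 0.08520776428585258}
scene {'fx': 379.5468685739462, 'fy': 379.5468685739462, 'cx': 280.2099068053714, 'cy': 208.29278790790053, 'k1': 0.03648367186222922, 'xyz': array([1.06350012, 0.12706197, 0.78929941]), 'attitude': array([-144.45753876,   -0.41620811,  104.56017731])}
top {'fx': 490.18830612324956, 'fy': 490.18830612324956, 'cx': 281.7783384073301, 'cy': 201.41943046764172, 'k1': -0.16118333012791158, 'xyz': array([0.51610909, 0.0144973 , 1.21339117]), 'attitude': array([-176.69558941,   -0.48642386,  -89.62517858])}
wrist {'fx': 323.68715876389194, 'fy': 323.68715876389194, 'cx': 276.80897888962545, 'cy': 209.60557072301162, 'k1': -0.044790680624241984, 'xyz': array([ 0.3214606 , -0.48130814,  0.3727529 ]), 'attitude': array([ 1.63025302e+02,  1.05650214e-01, -6.37276010e+01])}
```

View pics/scene0.png

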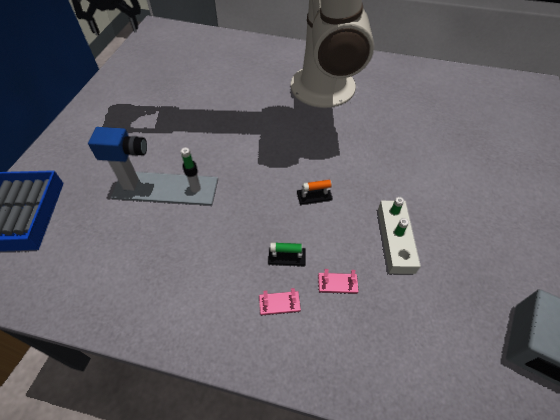

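View pics/top0.png

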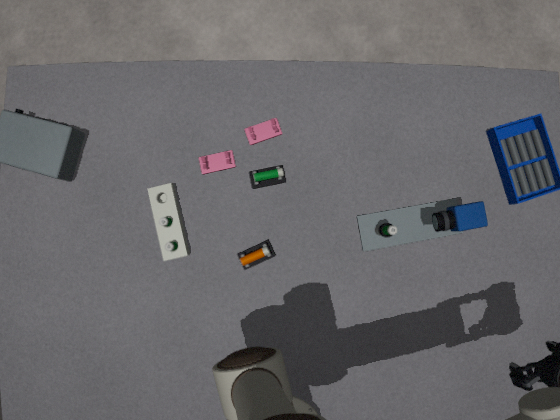

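View pics/wrist0.png

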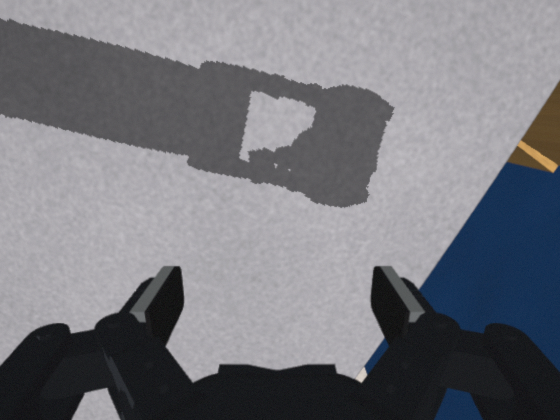

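```bash
cat >> h.py <<'E'
import pickle
def K(c): return np.array([[c['fx'],0,c['cx']],[0,c['fy'],c['cy']],[0,0,1.]])
def rays(c,uv):
    uv=np.asarray(uv,float).reshape(-1,1,2)
    n=cv2.undistortPoints(uv,K(c),np.array([c['k1'],0,0,0.]))[:,0]
    return np.c_[n,np.ones(len(n))]@rot(c['attitude']).T
def onplane(c,uv,z):
    d=rays(c,uv); t=(z-c['xyz'][2])/d[:,2]
    return c['xyz']+d*t[:,None]
def proj(c,P):
    p=(np.atleast_2d(P)-c['xyz'])@rot(c['attitude'])
    n=p[:,:2]/p[:,2:]; n=n*(1+c['k1']*(n**2).sum(1))[:,None]
    return n*[c['fx'],c['fy']]+[c['cx'],c['cy']]
def cloud(c):
    z=c['range_z']; h,w=z.shape
    uv=np.stack(np.meshgrid(np.arange(w),np.arange(h)),-1).reshape(-1,2)
    d=cv2.undistortPoints(uv.reshape(-1,1,2).astype(float),K(c),np.array([c['k1'],0,0,0.]))[:,0]
    P=np.c_[d,np.ones(len(d))]*z.reshape(-1,1)
    return (P@rot(c['attitude']).T+c['xyz']).reshape(h,w,3)
def grab(n,name):
    c=arm.capture(n); pickle.dump(c,open(name+'.pkl','wb')); cv2.imwrite(f'pics/{name}.png',c['frame'][:,:,::-1]); return c
def load(n): return pickle.load(open(n+'.pkl','rb'))
def blobs(m,amin=10):
    n,l,s,ce=cv2.connectedComponentsWithStats(m.astype(np.uint8))
    return [(s[i],ce[i],l==i) for i in range(1,n) if s[i][4]>=amin]
def hsv(c): return cv2.cvtColor(c['frame'],cv2.COLOR_RGB2HSV)
E
python3 - <<'E'
from h import *
for n,(x0,y0,x1,y1) in {'top':(135,110,500,290)}.items():
    c=load(n+'0'); f=c['frame'][y0:y1,x0:x1,::-1]
    cv2.imwrite('pics/z.png',cv2.resize(f,(800,395),interpolation=cv2.INTER_CUBIC))
for n in ['top0','scene0']:
    c=load(n); P=cloud(c); H=hsv(c)
    h,s,v=[H[...,i].astype(int) for i in range(3)]
    print(n,'table z',np.median(P[250:300,300:330,2]) if n=='top0' else np.median(P[330:360,200:300,2]))
    for nm,m in {'green':(h>45)&(h<85)&(s>120),'orange':(h>3)&(h<25)&(s>150)&(v>120),'white':(s<40)&(v>185),'blue':(h>100)&(h<125)&(s>130)}.items():
        for st,ce,l in blobs(m):
            p=P[l]; p=p[(p[:,2]>-0.05)&(p[:,2]<.5)]
            if len(p): print(nm,st[4],ce.round(1),np.median(p,0).round(4),p[:,2].max().round(4))
E
```

```text
top0 table z 0.0009944159302885947
green 206 [265.8 174.9] [0.6457 0.0431 0.0543] 0.0622
green 21 [169.1 221.6] [0.5325 0.2742 0.0443] 0.0604
green 42 [385.2 229.7] [ 0.5166 -0.2276  0.1179] 0.1435
green 18 [175.1 245.2] [0.4773 0.2609 0.0388] 0.0521
orange 185 [251.9 256.9] [0.4514 0.0745 0.0547] 0.0614
blue 2363 [522.1 155.5] [ 0.7082 -0.6041  0.0272] 0.0566
blue 832 [468.6 215.9] [ 0.547  -0.3979  0.1833] 0.1907
scene0 table z 0.0008472979456272678
green 102 [188.  162.6] [ 0.527  -0.2318  0.1162] 0.1372
green 64 [395.2 209.5] [0.4857 0.265  0.0514] 0.069
green 70 [399.5 230.8] [0.5438 0.2798 0.0522] 0.0678
green 238 [288.  247.6] [0.6525 0.043  0.0539] 0.06
orange 148 [319.4 183.8] [0.4551 0.076  0.0545] 0.0588
white 29 [357.   22.8] [0.2636 0.0904 0.3615] 0.3652
white 249 [345.4  91.4] [0.0325 0.0825 0.0141] 0.0212
white 24 [184.5 149.7] [ 0.5159 -0.2397  0.1509] 0.1535
white 13 [305.6 184.6] [0.4683 0.0428 0.0548] 0.0587
white 1253 [399.7 235.4] [0.5517 0.2829 0.037 ] 0.0825
white 22 [272.7 245. ] [0.6557 0.0096 0.0554] 0.0578
blue 13299 [36.6 92. ] [ 0.5936 -0.6956  0.021 ] 0.091
blue 1085 [108.2 143.4] [ 0.5681 -0.3976  0.1816] 0.1886
```

View pics/z.png

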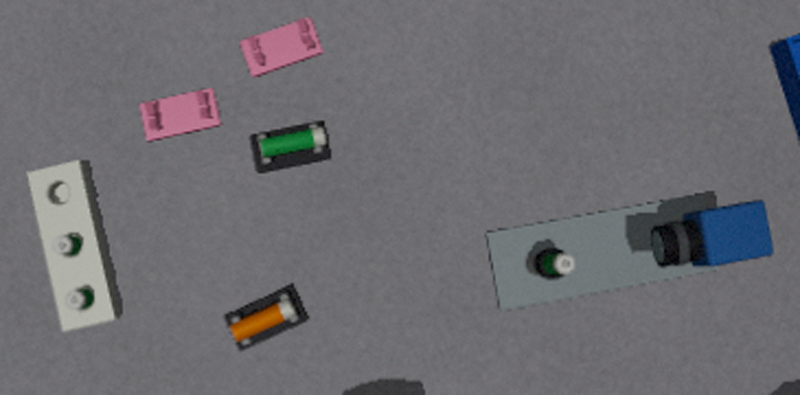

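```bash
python3 - <<'E'
from h import *
c=load('top0'); P=cloud(c); H=hsv(c); h,s,v=[H[...,i].astype(int) for i in range(3)]
print('plate hsv',H[240,370],H[225,410],'table',H[240,330],'rack',H[200,172],H[235,172],'white',H[230,392],H[173,280])
def rect(m,z):
    cs,_=cv2.findContours(m.astype(np.uint8),cv2.RETR_EXTERNAL,cv2.CHAIN_APPROX_NONE)
    k=max(cs,key=cv2.contourArea).reshape(-1,2)
    w=onplane(c,k,z)[:,:2]*1000
    r=cv2.minAreaRect(w.astype(np.float32)); return r,cv2.boxPoints(r).round(1)
cut=np.zeros(h.shape,bool); cut[140:270,140:200]=1
m=(P[...,2]>.028)&(P[...,2]<.042)&cut
print('rack depth',rect(m,.036))
m=(s<60)&(v>150)&cut; print('rack col',m.sum(),rect(m,.036))
hole=cut&(P[...,2]<.028)&(P[...,2]>.0)&(np.hypot(*(np.indices(h.shape)-np.array([198,162])[:,None,None]))<9)
# dark region near hole
sub=v[188:208,152:172]; print(sub)
E
```

```text
plate hsv [ 99  20 128] [ 98  25 123] table [130   7 116] rack [ 38  11 179] [ 30  10 178] white [ 60   6 138] [ 35  17 166]
rack depth (((534.2412109375, 282.012451171875), (179.72463989257812, 61.22148895263672), 14.185104370117188), array([[439.6, 289.7],
       [454.6, 230.3],
       [628.9, 274.4],
       [613.9, 333.7]], dtype=float32))
rack col 1561 (((533.2376708984375, 283.1742248535156), (179.90847778320312, 59.181190490722656), 14.131217002868652), array([[438.8, 289.9],
       [453.2, 232.5],
       [627.7, 276.4],
       [613.2, 333.8]], dtype=float32))
[[174 173 174 175 175 176 176 176 176 177 177 175 176 177 176 175 175 175
  175 174]
 [177 174 175 174 176 177 176 176 177 175 175 176 175 177 175 177 174 176
  176 176]
 [176 174 178 174 177 177 177 176 175 176 175 177 177 175 175 176 177 178
  175 176]
 [176 176 176 175 175 175 176 176 176 175 176 175 176 176 176 175 176 176
  174 176]
 [176 177 175 175 176 175 175 171 140 130 128 144 171 176 176 175 177 176
  176 178]
 [175 177 175 176 174 168 153 127  94  73  72 103 143 163 175 176 177 176
  177 177]
 [178 176 178 176
[... 473 characters left out ...]
 176 178
  176 179]
 [177 175 175 175 163 117  77  74  87  94 150 176 177 169 170 176 178 175
  176 176]
 [176 175 177 177 172 145 107  76  88  95 148 173 168 156 168 176 177 177
  178 177]
 [175 175 176 177 178 169 140 106 104  96 102 118 133 163 174 175 179 177
  180 178]
 [175 174 175 174 178 176 177 172 154 146 150 160 174 177 178 177 176 177
  177 177]
 [177 176 177 176 176 176 178 176 177 177 176 177 176 176 178 175 177 176
  177 179]
 [177 176 177 175 174 177 175 176 176 175 177 178 177 176 176 177 177 178
  177 179]
 [175 174 178 177 175 178 176 177 177 178 177 176 177 177 177 175 176 177
  178 177]
 [177 176 177 176 178 176 176 177 176 174 178 175 177 175 176 177 176 177
  178 178]]
```

```bash
python3 - <<'E'
from h import *
c=load('top0'); P=cloud(c); H=hsv(c); h,s,v=[H[...,i].astype(int) for i in range(3)]
# plate
m=(s>14)&(s<45)&(h>85)&(h<115); m[:, :340]=0; m[:,500:]=0; m[:180]=0;m[270:]=0
m=cv2.morphologyEx(m.astype(np.uint8),cv2.MORPH_OPEN,np.ones((3,3)))
b=max(blobs(m,100),key=lambda b:b[0][4]); l=b[2]
def side(pts):  # fit line
    vx,vy,x0,y0=cv2.fitLine(pts.astype(np.float32),cv2.DIST_HUBER,0,.01,.01).ravel(); return np.array([vx,vy]),np.array([x0,y0])
# lower edge (max row per col), upper edge for cols 375-425, left edge
cols=np.arange(370,430)
lo=np.array([(x,np.nonzero(l[:,x])[0].max()+.5) for x in np.arange(370,425)])
up=np.array([(x,np.nonzero(l[:,x])[0].min()-.5) for x in np.arange(365,425)])
le=np.array([(np.nonzero(l[y])[0].min()-.5,y) for y in np.arange(222,243)])
W=lambda q:onplane(c,q,.010)[:,:2]*1000
dl,pl=side(W(lo));du,pu=side(W(up));de,pe=side(W(le))
print('lo',dl,pl,'up',du,pu,'left',de,pe)
for d in(dl,du): print(np.degrees(np.arctan2(d[1],d[0])))
print(np.degrees(np.arctan2(de[1],de[0])))
n=np.array([-dl[1],dl[0]]); print('width',(pu-pl)@n)
yaw=np.arctan2(dl[1],dl[0]); 
if np.sin(yaw)>0: yaw-=np.pi
yaw2=np.arctan2(du[1],du[0]); 
if np.sin(yaw2)>0: yaw2-=np.pi
y=(yaw+yaw2)/2; ex=np.array([np.cos(y),np.sin(y)]); ey=np.array([-ex[1],ex[0]])
mid=((pl@ey)+(pu@ey))/2
o=ex*(pe@ex+50)+ey*mid
print('yaw',np.degrees(y),'origin',o)
# checked top
for nm,T in (('top0',None),('scene0',None)):
    cc=load(nm);HH=hsv(cc).astype(int)
    p=proj(cc,[*(o/1000),.150])[0]; print(nm,'pred cell top px',p)
    x,yy=p.round().astype(int)
    print(HH[yy-7:yy+8,x-7:x+8,2])
E
```

```text
lo [ 0.18208079 -0.9832836 ] [ 480.33966 -282.30453] up [ 0.17274113 -0.98496723] [ 569.66437 -274.88217] left [0.98825383 0.15282142] [ 510.26077 -186.3718 ]
-79.50901
-80.052765
8.790467
width 89.18299
yaw -79.78089 origin [ 517.30695 -235.9075 ]
top0 pred cell top px [392.02794281 229.67249346]
[[ 35  33  26  25  67 101 114 118 123 121 124 122 123 122 123]
 [ 23  26  20  22  17  10  44 105 122 123 124 121 122 123 123]
 [ 31  23  24  26  43  67  67  96 113 126 121 121 120 119 123]
 [ 46  46  45  54  94 121 134 144 138 140 134 122 120 124 124]
 [ 46  41  58  70 130 148 166 166 169 162 161 137 123 124 124]
 [ 47  45  70  97 146 171 169 137 149 162 170 155 128 122 124]
 [ 50  47  68 117 161 175 149 136 139 125 163 159 129 121 125]
 [ 57  54  77 123 164 177 146 138 139 121 164 160 131 123 124]
 [ 52  48  67 121 161 172 155 149 150 143 167 160 130 124 123]
 [ 54  53  70  91 139 168 175 172 171 177 166 151 127 122 125]
 [ 52  56  52  59 104 150 165 168 168 167 137 127 123 123 121]
 [ 43  48  44  44  46 101 126 137 146 138 129 123 119 120 123]
 [ 26  18  14  20  20  30  52  97 119 118 122
[... 442 characters left out ...]
2 132]
 [131 133 134 135 145 157 168 157 140 131 130 133 133 132 132]
 [129 131 140 172 196 200 207 205 191 157 130 129 130 131 131]
 [128 130 159 209 214 194 191 194 215 191 137 127 127 129 130]
 [126 140 188 218 187 157 150 143 200 194 137 122 127 127 128]
 [126 146 186 217 202 158 159 192 212 181 114 111 129 128 127]
 [125 126 140 180 209 176 181 197 180 135  91 109 130 128 127]
 [125 116 117 110 152 166 148 109  87  86  79  96 119 126 128]
 [129 128 100  81 110 109 101  93  84  83  75  78 106 125 128]
 [131 129  98  80  86  86  85  85  83  88  74  66 102 129 130]
 [130 128 100  74  76  81  83  81  76  82  69  49  90 124 130]
 [129 128 118  77  56  68  72  70  60  52  51  51  76 106 124]]
```

```bash
python3 - <<'E'
from h import *
for nm,(x0,x1,y0,y1) in (('top0',(245,292,160,190)),('scene0',(262,310,232,262))):
    c=load(nm); H=hsv(c); h,s,v=[H[...,i].astype(int) for i in range(3)]
    g=(h>45)&(h<85)&(s>120); w=(v>130)&(s<60)
    sub=np.zeros(h.shape,bool); sub[y0:y1,x0:x1]=1
    g=max(blobs(g&sub),key=lambda b:b[0][4])[2]; 
    W=onplane(c,np.argwhere(g)[:,::-1],.045)[:,:2]*1000
    r=cv2.minAreaRect(W.astype(np.float32)); vx,vy,a,b=cv2.fitLine(W.astype(np.float32),cv2.DIST_L2,0,.01,.01).ravel()
    print(nm,r,np.degrees(np.arctan2(vy,vx)),a,b)
    d=np.array([vx,vy]); d*=-np.sign(d[1]); t=(W-[a,b])@d; print('green extent',t.min(),t.max())
    for bl in blobs(w&sub,3): print(bl[0],bl[1],((onplane(c,bl[1],.05)[0,:2]*1000-[a,b])@d))
E
```

```text
top0 ((646.6028442382812, 44.172752380371094), (22.204998016357422, 56.3757209777832), 11.0852632522583) -78.436935 646.926 43.646015
green extent -28.762799374828038 27.62448990154693
[278 169   5   7  32] [279.9375 172.0625] 34.36668947065396
scene0 ((647.2715454101562, 43.72664260864258), (23.099353790283203, 56.08803176879883), 14.806719779968262) -78.50338 647.9026 42.703876
green extent -29.31303547161004 27.536102257965123
[291 232  19  30 215] [303.08372093 242.34418605] -33.37877026229168
[270 242   6   8  44] [272.61363636 245.36363636] 34.54788855813258
[265 253   3   4   6] [266.         254.16666667] 47.63267844025949
[299 254   3   1   3] [300. 254.] -27.12743624367265
[262 258   2   3   5] [262.4 259.2] 54.536501535300516
```

```bash
cat >> h.py <<'E'
import json
# commanded pose file: x,y,z (mm), yaw
def cmd(): return json.load(open('cmd.json'))
def delta(to, frm=None):
    f=frm or cmd(); Rf=R.from_euler('xyz',[-90,0,f[3]],degrees=True); Rt=R.from_euler('xyz',[-90,0,to[3]],degrees=True)
    d=Rf.inv().apply(np.array(to[:3])-f[:3]); w=(Rf.inv()*Rt).as_rotvec()
    print('dxyz mm',d.round(1),'w',w.round(4),'rows',np.linalg.norm(d)/41.7,np.degrees(np.linalg.norm(w))/7.16)
def apply(dx,dy,dz,wy=0):
    f=cmd(); Rf=R.from_euler('xyz',[-90,0,f[3]],degrees=True)
    p=np.array(f[:3])+Rf.apply([dx,dy,dz]); n=[*p,f[3]-np.degrees(wy)]
    json.dump(n,open('cmd.json','w')); o=arm.get_obs()
    print('cmd',np.round(n,2),'meas',(o['ee_pos']*1000).round(1),o['tcp_rot'].round(2),'F',o['force'].round(2),'op',round(o['opening']*1000,2),'t',o['time'])
E
python3 - <<'E'
from h import *
o=arm.get_obs()
json.dump([255,-516,231,-63.713],open('cmd.json','w'))
delta([517.3,-235.9,215,-76])
E
```

```text
dxyz mm [-135.    16.   359.2] w [0.     0.2144 0.    ] rows 9.210422113388114 1.7160614525139672
```

Emit:
apply_moves(steps=[{"x": -0.01,"y": 0,"z": 0.026,"wy": 0.02,"claw": 1},{"x": -0.023,"y": 0,"z": 0.06,"wy": 0.06,"claw": 1},{"x": -0.036,"y": 0,"z": 0.095,"wy": 0.1,"claw": 1},{"x": -0.049,"y": 0,"z": 0.13,"wy": 0.14,"claw": 1},{"x": -0.062,"y": 0,"z": 0.165,"wy": 0.18,"claw": 1},{"x": -0.075,"y": 0,"z": 0.2,"wy": 0.2144,"claw": 1},{"x": -0.088,"y": 0.005,"z": 0.235,"wy": 0.2144,"claw": 1},{"x": -0.101,"y": 0.01,"z": 0.27,"wy": 0.2144,"claw": 1},{"x": -0.114,"y": 0.012,"z": 0.305,"wy": 0.2144,"claw": 1},{"x": -0.125,"y": 0.016,"z": 0.333,"wy": 0.2144,"claw": 1},{"x": -0.135,"y": 0.016,"z": 0.359,"wy": 0.2144,"claw": 1},{"x": -0.135,"y": 0.016,"z": 0.359,"wy": 0.2144,"claw": 1},{"x": -0.135,"y": 0.016,"z": 0.359,"wy": 0.2144,"claw": 1}])

```text
invalid input
```

```bash
python3 - <<'E'
from h import *
apply(-135,16,359,.2144)
c=grab('wrist','w1')
print(proj(c,[[.5173,-.2359,.15],[.5173,-.2359,.102]]),c['xyz'],c['attitude'])
E
```

```text
cmd [ 517.09 -235.97  215.    -76.  ] meas [ 254.5 -515.1  230.5] [-8.998e+01  8.000e-02 -6.371e+01] F [-0.94  1.15  0.57] op 85.44 t 0.15
[[  60.73251191 -337.6496607 ]
 [  82.21327442 -304.03902049]] [ 0.32147195 -0.48135272  0.37288021] [ 1.63022281e+02  9.14387541e-02 -6.37276163e+01]
```

View pics/w1.png

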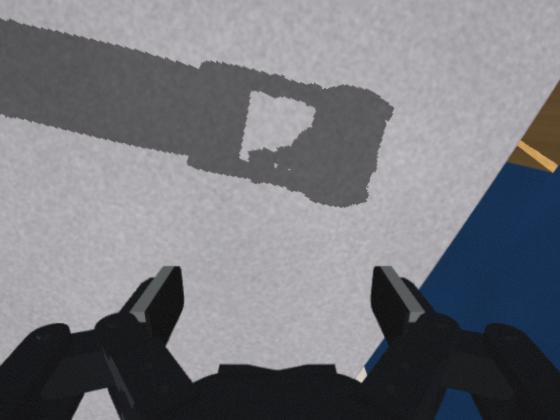

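Emit:
apply_moves(steps=[{"x": -0.01,"y": 0,"z": 0.026,"wx": 0,"wy": 0.02,"wz": 0,"claw": 1},{"x": -0.023,"y": 0,"z": 0.06,"wx": 0,"wy": 0.06,"wz": 0,"claw": 1},{"x": -0.036,"y": 0,"z": 0.095,"wx": 0,"wy": 0.1,"wz": 0,"claw": 1},{"x": -0.049,"y": 0,"z": 0.13,"wx": 0,"wy": 0.14,"wz": 0,"claw": 1},{"x": -0.062,"y": 0,"z": 0.165,"wx": 0,"wy": 0.18,"wz": 0,"claw": 1},{"x": -0.075,"y": 0,"z": 0.2,"wx": 0,"wy": 0.2144,"wz": 0,"claw": 1},{"x": -0.088,"y": 0.005,"z": 0.235,"wx": 0,"wy": 0.2144,"wz": 0,"claw": 1},{"x": -0.101,"y": 0.01,"z": 0.27,"wx": 0,"wy": 0.2144,"wz": 0,"claw": 1},{"x": -0.114,"y": 0.012,"z": 0.305,"wx": 0,"wy": 0.2144,"wz": 0,"claw": 1},{"x": -0.125,"y": 0.016,"z": 0.333,"wx": 0,"wy": 0.2144,"wz": 0,"claw": 1},{"x": -0.135,"y": 0.016,"z": 0.359,"wx": 0,"wy": 0.2144,"wz": 0,"claw": 1},{"x": -0.135,"y": 0.016,"z": 0.359,"wx": 0,"wy": 0.2144,"wz": 0,"claw": 1},{"x": -0.135,"y": 0.016,"z": 0.359,"wx": 0,"wy": 0.2144,"wz": 0,"claw": 1}])

```text
time: 1.28
ee_pos: [0.5172, -0.2344, 0.2149]
tcp_rot: [-90.0, 0.0, -75.8]
force: [-0.0, -0.5, -0.2]
opening: 0.0858
```

```bash
python3 - <<'E'
from h import *
apply(0,0,0,0)
c=grab('wrist','w1')
print(proj(c,[[.5173,-.2359,.15],[.5173,-.2359,.102]]),c['xyz'],c['attitude'])
E
```

```text
cmd [ 517.09 -235.97  215.    -76.  ] meas [ 517.2 -234.4  214.9] [-9.004e+01  2.000e-02 -7.584e+01] F [-0.03 -0.5  -0.19] op 85.77 t 1.2833
[[280.41595354 226.03026602]
 [279.82774651 206.09179267]] [ 0.5896195  -0.21526599  0.35722158] [ 1.62966907e+02  3.30517300e-02 -7.58540671e+01]
```

View pics/w1.png

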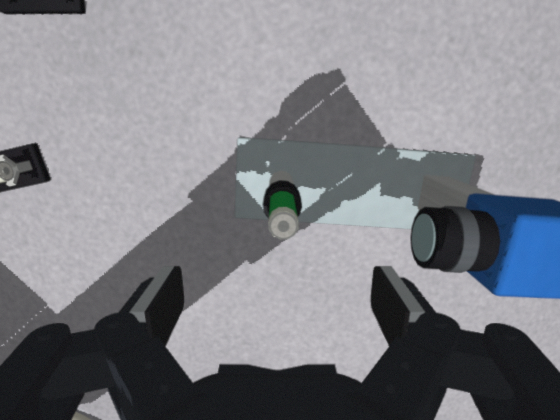

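```bash
python3 - <<'E'
from h import *
c=load('w1'); P=cloud(c); H=hsv(c); h,s,v=[H[...,i].astype(int) for i in range(3)]
pt=P[200:250,260:310]; 
m=np.zeros(h.shape,bool); m[200:250,260:310]=1
w=m&(P[...,2]>.143)&(P[...,2]<.157)
k=np.argwhere(w)[:,::-1]; print(len(k),'depth top',(np.median(P[w],0)*1000).round(1), )
(x,y),r=cv2.minEnclosingCircle(k.astype(np.float32)); print('circ',x,y,r, (onplane(c,[x,y],.150)*1000).round(1))
q=P[w][:,:2]*1000; print('world circ',cv2.minEnclosingCircle(q.astype(np.float32)))
# image white ring
ww=m&(v>140)&(s<40); cs=max(blobs(ww),key=lambda b:b[0][4])[2]; k=np.argwhere(cs)[:,::-1]
print(cv2.minEnclosingCircle(k.astype(np.float32)))
# lens: blue housing top plane and points
b=(h>100)&(h<125)&(s>130)&(P[...,2]>.178)&(P[...,2]<.19); 
r=cv2.minAreaRect((P[b][:,:2]*1000).astype(np.float32)); print('housing top',r,cv2.boxPoints(r).round(1))
# lens barrel dark top ridge
L=np.zeros(h.shape,bool); L[195:280,405:500]=1
bl=L&(P[...,2]>.10)&~((h>100)&(h<125)&(s>130))
q=P[bl]*1000; o=np.array([517.3,-235.9]); a=np.radians(-79.8); ex=np.array([np.cos(a),np.sin(a)]); ey=np.array([-ex[1],ex[0]])
st=np.c_[(q[:,:2]-o)@ex,(q[:,:2]-o)@ey,q[:,2]]
print('lens stand frame',np.percentile(st,[1,5,50,95,99],axis=0).round(1))
for x0 in range(95,135,8):
    z=st[(st[:,0]>x0)&(st[:,0]<x0+8)]; print(x0,len(z),z[:,1].min().round(1),z[:,1].max().round(1),z[:,2].max().round(1), z[z[:,2]>np.percentile(z[:,2],90)][:,1].mean().round(1))
E
```

```text
739 depth top [ 519.6 -236.7  149.9]
circ 282.18084716796875 223.0957489013672 15.664101600646973 [[ 519.6 -236.5  150. ]]
world circ ((518.22705078125, -236.97325134277344), 10.603217124938965)
((290.5, 237.5), 21.783119201660156)
housing top ((546.7272338867188, -391.34857177734375), (55.537879943847656, 46.12146759033203), 10.801652908325195) [[ 515.1 -373.9]
 [ 523.8 -419.2]
 [ 578.3 -408.8]
 [ 569.7 -363.5]]
lens stand frame [[ 95.3 -18.  137. ]
 [ 95.7 -13.9 146.1]
 [109.4   6.1 170.5]
 [133.6  21.2 176.5]
 [136.5  23.1 177.6]]
95 1976 -19.8 21.9 176.8 1.3
103 772 -18.6 22.5 177.7 1.3
111 948 -21.0 23.5 178.6 1.3
119 613 -16.5 23.4 178.6 1.7
127 716 -18.4 21.7 176.5 1.3
```

```bash
python3 - <<'E'
from h import *
o=arm.get_obs(); print(o['ee_pos'],o['tcp_rot'],o['qd'].round(3),o['q'].round(3))
c=load('w1'); P=cloud(c)*1000
for n,(x0,x1) in {'L':(150,183),'R':(372,405)}.items():
    m=P[266:330,x0:x1].reshape(-1,3); m=m[(m[:,2]>200)]
    print(n,len(m),m.min(0).round(1),m.max(0).round(1),np.percentile(m[:,2],[1,5,10]).round(1))
    k=m[m[:,2]<m[:,2].min()+8]; print(k.mean(0).round(1))
a=np.radians(-75.84);ex=np.array([np.cos(a),np.sin(a)]);ez=np.array([-ex[1],ex[0]])
E
```

```text
[ 0.51660492 -0.23535816  0.21507147] [-9.00398233e+01  1.46110681e-03 -7.59367928e+01] [-1.656 -0.353  0.295  0.063  0.096  0.016] [-3.6670e+01  8.7330e+00  9.3748e+01 -3.1000e-02  7.7545e+01  3.9273e+01]
L 1889 [ 495.9 -215.3  227.7] [ 589.6 -179.5  357.2] [229.2 231.8 233.6]
[ 509.8 -190.3  232.6]
R 1896 [ 516.1 -284.3  227.4] [ 589.6 -215.3  357.2] [229.3 231.6 233.5]
[ 531.1 -275.1  232.4]
```

```bash
python3 - <<'E'
from h import *
delta([518.3,-236.9,114,-76])
E
```

```text
dxyz mm [  1.2 101.    1. ] w [0. 0. 0.] rows 2.4223392553116927 0.00038894865854301555
```

Emit:
apply_moves(steps=[{"x": 0.0012,"y": 0.015,"z": 0.001,"wx": 0,"wy": 0,"wz": 0,"claw": 1},{"x": 0.0012,"y": 0.035,"z": 0.001,"wx": 0,"wy": 0,"wz": 0,"claw": 1},{"x": 0.0012,"y": 0.06,"z": 0.001,"wx": 0,"wy": 0,"wz": 0,"claw": 1},{"x": 0.0012,"y": 0.085,"z": 0.001,"wx": 0,"wy": 0,"wz": 0,"claw": 1},{"x": 0.0012,"y": 0.101,"z": 0.001,"wx": 0,"wy": 0,"wz": 0,"claw": 1},{"x": 0.0012,"y": 0.101,"z": 0.001,"wx": 0,"wy": 0,"wz": 0,"claw": 1},{"x": 0.0012,"y": 0.101,"z": 0.001,"wx": 0,"wy": 0,"wz": 0,"claw": 1},{"x": 0.0012,"y": 0.101,"z": 0.001,"wx": 0,"wy": 0,"wz": 0,"claw": 1}])

```text
time: 2.0
ee_pos: [0.5184, -0.2377, 0.1158]
tcp_rot: [-89.9, -0.1, -76.1]
force: [0.1, -0.1, 0.2]
opening: 0.0849
```

```bash
python3 - <<'E'
from h import *
apply(1.2,101,1,0)
c=grab('wrist','w2')
P=cloud(c)*1000
w=(P[...,2]>143)&(P[...,2]<157); w[:, :240]=0; w[:,330:]=0
v=c['frame'].min(2)
w&=v>90
for b in blobs(w,50):
    q=P[b[2]]; print(b[0],cv2.minEnclosingCircle(q[:,:2].astype(np.float32)))
E
```

```text
cmd [ 518.35 -236.89  114.    -76.  ] meas [ 518.4 -237.7  115.8] [-89.92  -0.11 -76.06] F [ 0.11 -0.11  0.21] op 84.89 t 2.0
[ 252  280   53   54 2207] ((518.4598388671875, -237.09878540039062), 10.77670955657959)
```

View pics/w2.png

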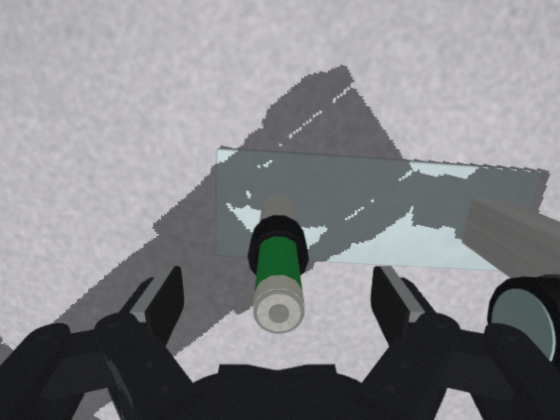

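Emit:
apply_moves(steps=[{"x": 0,"y": 0,"z": 0,"wx": 0,"wy": 0,"wz": 0,"claw": 0.1},{"x": 0,"y": 0,"z": 0,"wx": 0,"wy": 0,"wz": 0,"claw": 0.1},{"x": 0,"y": 0,"z": 0,"wx": 0,"wy": 0,"wz": 0,"claw": 0.1},{"x": 0,"y": 0,"z": 0,"wx": 0,"wy": 0,"wz": 0,"claw": 0.1},{"x": 0,"y": 0,"z": 0,"wx": 0,"wy": 0,"wz": 0,"claw": 0.1},{"x": 0,"y": 0,"z": 0,"wx": 0,"wy": 0,"wz": 0,"claw": 0.1},{"x": 0,"y": 0,"z": 0,"wx": 0,"wy": 0,"wz": 0,"claw": 0.1},{"x": 0,"y": 0,"z": 0,"wx": 0,"wy": 0,"wz": 0,"claw": 0.1}], force=40)

```text
time: 2.72
ee_pos: [0.5181, -0.2367, 0.1144]
tcp_rot: [-90.0, -0.0, -76.0]
force: [0.4, -2.8, 0.1]
opening: 0.02
```

```bash
python3 - <<'E'
from h import *
apply(0,0,0,0)
E
```

```text
cmd [ 518.35 -236.89  114.    -76.  ] meas [ 518.1 -236.7  114.4] [-8.999e+01 -3.000e-02 -7.600e+01] F [ 0.36 -2.85  0.12] op 20.04 t 2.7167
```

```bash
python3 - <<'E'
from h import *
delta([518.35,-236.9,170,-76]); delta([543.5,285,170,-75.85])
E
```

```text
dxyz mm [  0. -56.   0.] w [0. 0. 0.] rows 1.34292566891746 0.00038894865854301555
dxyz mm [-500.3  -56.   150.7] w [ 0.     -0.0026  0.    ] rows 12.60171989161678 0.020560772011850175
```

Emit:
apply_moves(steps=[{"x": 0,"y": -0.01,"z": 0,"wx": 0,"wy": 0,"wz": 0,"claw": 0.1},{"x": 0,"y": -0.025,"z": 0,"wx": 0,"wy": 0,"wz": 0,"claw": 0.1},{"x": 0,"y": -0.04,"z": 0,"wx": 0,"wy": 0,"wz": 0,"claw": 0.1},{"x": -0.01,"y": -0.056,"z": 0.003,"wx": 0,"wy": 0,"wz": 0,"claw": 0.1},{"x": -0.03,"y": -0.056,"z": 0.009,"wx": 0,"wy": 0,"wz": 0,"claw": 0.1},{"x": -0.06,"y": -0.056,"z": 0.018,"wx": 0,"wy": 0,"wz": 0,"claw": 0.1},{"x": -0.1,"y": -0.056,"z": 0.03,"wx": 0,"wy": 0,"wz": 0,"claw": 0.1},{"x": -0.14,"y": -0.056,"z": 0.042,"wx": 0,"wy": 0,"wz": 0,"claw": 0.1},{"x": -0.18,"y": -0.056,"z": 0.054,"wx": 0,"wy": 0,"wz": 0,"claw": 0.1},{"x": -0.22,"y": -0.056,"z": 0.066,"wx": 0,"wy": 0,"wz": 0,"claw": 0.1},{"x": -0.26,"y": -0.056,"z": 0.078,"wx": 0,"wy": 0,"wz": 0,"claw": 0.1},{"x": -0.3,"y": -0.056,"z": 0.09,"wx": 0,"wy": 0,"wz": 0,"claw": 0.1},{"x": -0.34,"y": -0.056,"z": 0.102,"wx": 0,"wy": 0,"wz": 0,"claw": 0.1},{"x": -0.38,"y": -0.056,"z": 0.114,"wx": 0,"wy": 0,"wz": 0,"claw": 0.1},{"x": -0.42,"y": -0.056,"z": 0.126,"wx": 0,"wy": 0,"wz": 0,"claw": 0.1},{"x": -0.455,"y": -0.056,"z": 0.137,"wx": 0,"wy": 0,"wz": 0,"claw": 0.1},{"x": -0.48,"y": -0.056,"z": 0.144,"wx": 0,"wy": 0,"wz": 0,"claw": 0.1},{"x": -0.5,"y": -0.056,"z": 0.15,"wx": 0,"wy": 0,"wz": 0,"claw": 0.1},{"x": -0.5,"y": -0.056,"z": 0.15,"wx": 0,"wy": 0,"wz": 0,"claw": 0.1},{"x": -0.5,"y": -0.056,"z": 0.15,"wx": 0,"wy": 0,"wz": 0,"claw": 0.1}])

```text
time: 4.38
ee_pos: [0.5419, 0.2858, 0.17]
tcp_rot: [-90.1, -0.0, -75.9]
force: [-0.1, -0.3, -0.8]
opening: 0.02
```

```bash
python3 - <<'E'
from h import *
apply(-500,-56,150,0)
c=grab('wrist','w3')
print(proj(c,[.5917,.2973,.036]))
E
```

```text
cmd [542.91 284.54 170.   -76.  ] meas [541.9 285.8 170. ] [-9.007e+01 -1.000e-02 -7.588e+01] F [-0.06 -0.33 -0.84] op 20.03 t 4.3833
[[279.03429402 140.23980345]]
```

View pics/w3.png

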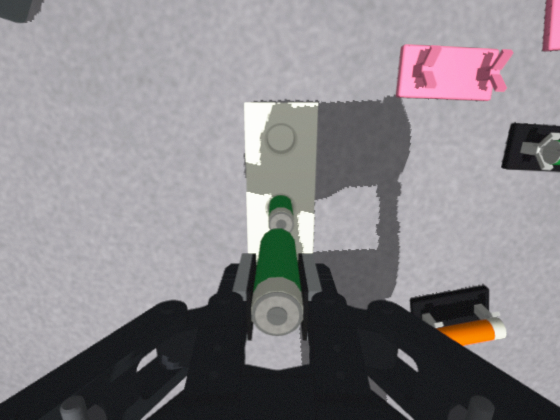

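```bash
python3 - <<'E'
from h import *
c=load('w3'); P=cloud(c)*1000; g=cv2.cvtColor(c['frame'],cv2.COLOR_RGB2GRAY)
o=arm.get_obs(); print(o['ee_pos'],o['qd'].round(2))
crop=g[110:170,250:312]
cv2.imwrite('pics/w3z.png',cv2.resize(crop,None,fx=9,fy=9,interpolation=cv2.INTER_CUBIC))
m=(P[110:170,250:312,2]>30)&(P[110:170,250:312,2]<42)
# hole depth mask
hm=((P[...,2]<30)&(P[...,2]>2)); hm[:115]=0; hm[165:]=0; hm[:,:255]=0; hm[:,305:]=0
for b in blobs(hm,30): print(b[0],b[1])
ci=cv2.HoughCircles(cv2.resize(crop,None,fx=4,fy=4,interpolation=cv2.INTER_CUBIC),cv2.HOUGH_GRADIENT,1,200,param1=60,param2=12,minRadius=40,maxRadius=75)
print(ci)
if ci is not None:
    x,y,r=ci[0,0]; uv=[(x+.5)/4-.5+250,(y+.5)/4-.5+110]; print(uv,r/4,onplane(c,uv,.036)*1000)
# rack top face rect
m=(P[...,2]>31)&(P[...,2]<41); m[:, :230]=0; m[:,340:]=0; m[:90]=0; m[260:]=0
b=max(blobs(m,100),key=lambda b:b[0][4])[2]; r=cv2.minAreaRect(P[b][:,:2].astype(np.float32)); print(r,cv2.boxPoints(r))
# held cell top: ring depth ~ TCP+36
w=(P[...,2]>200)&(P[...,2]<212)&(c['frame'].min(2)>80); w[:,:240]=0; w[:,320:]=0
for b in blobs(w,200): q=P[b[2]]; print('held',b[0],cv2.minEnclosingCircle(q[:,:2].astype(np.float32)),np.median(q[:,2]))
E
```

```text
[0.54211943 0.28478405 0.17000672] [-1.47 -0.62  0.61 -0.09 -0.07  0.11]
[266 125  28  28 619] [279.83198708 138.62681745]
[[[119.5 110.5  48.8]]]
[np.float32(279.5), np.float32(137.25)] 12.2 [[594.18615218 297.52772643  36.        ]]
((553.2860717773438, 286.81353759765625), (139.66537475585938, 60.45521545410156), 14.053804397583008) [[478.20334 299.1787 ]
 [492.88388 240.53302]
 [628.3688  274.44836]
 [613.68823 333.09406]]
held [ 251  284   52   52 2154] ((542.15087890625, 285.9277038574219), 11.324739456176758) 205.51687781682966
```

View pics/w3z.png

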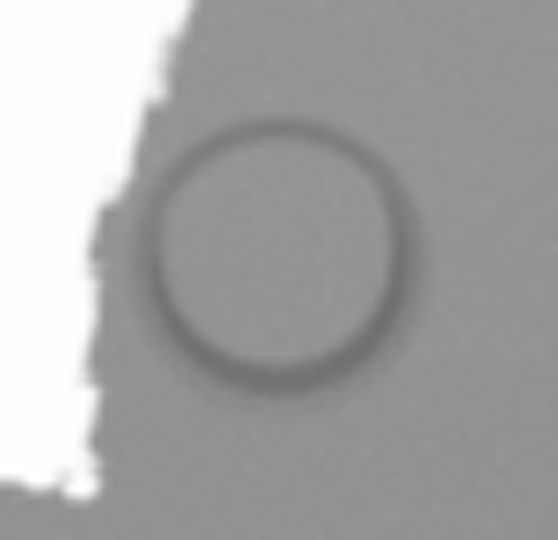

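```bash
python3 - <<'E'
from h import *
print(onplane(load('w3'),[[280,138.5],[280.5,138.4]],.036)*1000)
delta([592.5,296.8,90,-75.9])
E
```

```text
[[593.29018614 296.86807007  36.        ]
 [593.47232385 296.48208456  36.        ]]
dxyz mm [ 0.1 80.  51.1] w [ 0.     -0.0017  0.    ] rows 2.2762523224243565 0.013577531788384275
```

Emit:
apply_moves(steps=[{"x": 0,"y": 0,"z": 0.01,"wx": 0,"wy": 0,"wz": 0,"claw": 0.1},{"x": 0,"y": 0,"z": 0.028,"wx": 0,"wy": 0,"wz": 0,"claw": 0.1},{"x": 0,"y": 0,"z": 0.043,"wx": 0,"wy": 0,"wz": 0,"claw": 0.1},{"x": 0,"y": 0.015,"z": 0.0515,"wx": 0,"wy": 0,"wz": 0,"claw": 0.1},{"x": 0,"y": 0.035,"z": 0.0515,"wx": 0,"wy": 0,"wz": 0,"claw": 0.1},{"x": 0,"y": 0.055,"z": 0.0515,"wx": 0,"wy": 0,"wz": 0,"claw": 0.1},{"x": 0,"y": 0.07,"z": 0.0515,"wx": 0,"wy": 0,"wz": 0,"claw": 0.1},{"x": 0,"y": 0.08,"z": 0.0515,"wx": 0,"wy": 0,"wz": 0,"claw": 0.1},{"x": 0,"y": 0.08,"z": 0.0515,"wx": 0,"wy": 0,"wz": 0,"claw": 0.1},{"x": 0,"y": 0.08,"z": 0.0515,"wx": 0,"wy": 0,"wz": 0,"claw": 0.1},{"x": 0,"y": 0.08,"z": 0.0515,"wx": 0,"wy": 0,"wz": 0,"claw": 0.1},{"x": 0,"y": 0.08,"z": 0.0515,"wx": 0,"wy": 0,"wz": 0,"claw": 0.1}])

```text
time: 5.43
ee_pos: [0.5936, 0.2976, 0.0921]
tcp_rot: [-89.8, 0.0, -76.0]
force: [0.5, 0.4, -0.2]
opening: 0.0198
```

```bash
python3 - <<'E'
from h import *
apply(0,80,51.5,0)
c=grab('wrist','w4'); P=cloud(c)*1000
w=(P[...,2]>118)&(P[...,2]<132)&(c['frame'].min(2)>80); w[:,:240]=0; w[:,320:]=0
for b in blobs(w,200): q=P[b[2]]; print('held',b[0],cv2.minEnclosingCircle(q[:,:2].astype(np.float32)),np.median(q[:,2]))
m=(P[...,2]>31)&(P[...,2]<41); m[:, :200]=0; m[:,380:]=0
b=max(blobs(m,100),key=lambda b:b[0][4]); print(b[0]); r=cv2.minAreaRect(P[b[2]][:,:2].astype(np.float32)); print(r,cv2.boxPoints(r))
E
```

```text
cmd [592.88 297.01  90.   -76.  ] meas [593.6 297.6  92.1] [-89.84   0.   -76.01] F [ 0.45  0.38 -0.2 ] op 19.79 t 5.4333
held [306 276  14  25 220] ((605.8931884765625, 287.3836975097656), 3.1525321006774902) 125.38741443137133
held [ 251  279   52   57 2400] ((593.330322265625, 297.5045471191406), 11.588403701782227) 127.51608899114153
[ 232  186   95   79 5068]
((595.7300415039062, 297.44866943359375), (53.92168426513672, 60.19194412231445), 14.133951187133789) [[562.23627 320.05002]
 [576.9345  261.6802 ]
 [629.2238  274.84732]
 [614.5256  333.21713]]
```

View pics/w4.png

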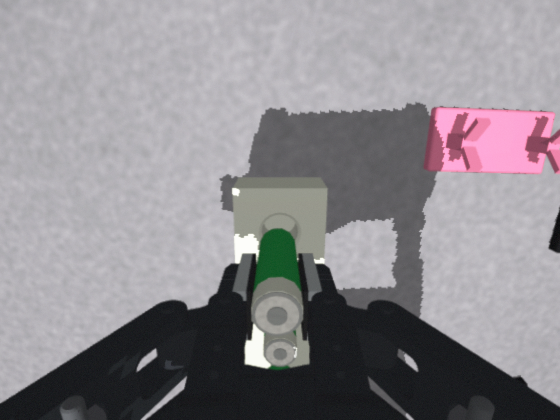

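Emit:
apply_moves(steps=[{"x": 0,"y": 0.006,"z": 0,"wx": 0,"wy": 0,"wz": 0,"claw": 0.1},{"x": 0,"y": 0.012,"z": 0,"wx": 0,"wy": 0,"wz": 0,"claw": 0.1},{"x": 0,"y": 0.016,"z": 0,"wx": 0,"wy": 0,"wz": 0,"claw": 0.1},{"x": 0,"y": 0.019,"z": 0,"wx": 0,"wy": 0,"wz": 0,"claw": 0.1},{"x": 0,"y": 0.022,"z": 0,"wx": 0,"wy": 0,"wz": 0,"claw": 0.1},{"x": 0,"y": 0.025,"z": 0,"wx": 0,"wy": 0,"wz": 0,"claw": 0.1},{"x": 0,"y": 0.025,"z": 0,"wx": 0,"wy": 0,"wz": 0,"claw": 0.1}])

```text
time: 6.07
ee_pos: [0.5921, 0.2973, 0.0644]
tcp_rot: [-90.1, -0.0, -76.0]
force: [-0.5, -0.7, -0.8]
opening: 0.0203
```

```bash
python3 - <<'E'
from h import *
apply(0,25,0,0)
E
```

```text
cmd [592.88 297.01  65.   -76.  ] meas [592.1 297.3  64.4] [-9.007e+01 -1.000e-02 -7.600e+01] F [-0.46 -0.66 -0.84] op 20.25 t 6.0667
```

Bottom at ~31 mm, inside the mouth, no contact force. Continue down.

Emit:
apply_moves(steps=[{"x": 0,"y": 0.004,"z": 0,"wx": 0,"wy": 0,"wz": 0,"claw": 0.1},{"x": 0,"y": 0.008,"z": 0,"wx": 0,"wy": 0,"wz": 0,"claw": 0.1},{"x": 0,"y": 0.012,"z": 0,"wx": 0,"wy": 0,"wz": 0,"claw": 0.1},{"x": 0,"y": 0.016,"z": 0,"wx": 0,"wy": 0,"wz": 0,"claw": 0.1},{"x": 0,"y": 0.019,"z": 0,"wx": 0,"wy": 0,"wz": 0,"claw": 0.1},{"x": 0,"y": 0.021,"z": 0,"wx": 0,"wy": 0,"wz": 0,"claw": 0.1},{"x": 0,"y": 0.0225,"z": 0,"wx": 0,"wy": 0,"wz": 0,"claw": 0.1},{"x": 0,"y": 0.023,"z": 0,"wx": 0,"wy": 0,"wz": 0,"claw": 0.1},{"x": 0,"y": 0.023,"z": 0,"wx": 0,"wy": 0,"wz": 0,"claw": 0.1}])

```text
time: 6.82
ee_pos: [0.5926, 0.2973, 0.0424]
tcp_rot: [-90.0, -0.0, -76.0]
force: [-0.7, -2.1, 0.4]
opening: 0.0201
```

```bash
python3 - <<'E'
from h import *
apply(0,23,0,0)
E
```

```text
cmd [592.88 297.01  42.   -76.  ] meas [592.6 297.3  42.4] [-9.000e+01 -2.000e-02 -7.599e+01] F [-0.74 -2.09  0.39] op 20.06 t 6.8167
```

Not yet bottoming; press a little further in 0.5–1 mm steps to feel the floor.

Emit:
apply_moves(steps=[{"x": 0,"y": 0.0007,"z": 0,"wx": 0,"wy": 0,"wz": 0,"claw": 0.1},{"x": 0,"y": 0.0012,"z": 0,"wx": 0,"wy": 0,"wz": 0,"claw": 0.1},{"x": 0,"y": 0.0015,"z": 0,"wx": 0,"wy": 0,"wz": 0,"claw": 0.1},{"x": 0,"y": 0.0015,"z": 0,"wx": 0,"wy": 0,"wz": 0,"claw": 0.1}])

```text
time: 7.15
ee_pos: [0.5928, 0.2974, 0.0424]
tcp_rot: [-90.0, -0.0, -76.0]
force: [-3.1, -3.5, 7.8]
opening: 0.0202
```

```bash
python3 - <<'E'
from h import *
apply(0,1.5,0,0)
E
```

```text
cmd [592.88 297.01  40.5  -76.  ] meas [592.8 297.4  42.4] [-8.999e+01 -2.000e-02 -7.598e+01] F [-3.07 -3.53  7.82] op 20.22 t 7.15
```

Emit:
apply_moves(steps=[{"x": 0,"y": -0.001,"z": 0,"wx": 0,"wy": 0,"wz": 0,"claw": 0.8},{"x": 0,"y": -0.001,"z": 0,"wx": 0,"wy": 0,"wz": 0,"claw": 0.8},{"x": 0,"y": -0.001,"z": 0,"wx": 0,"wy": 0,"wz": 0,"claw": 0.8},{"x": 0,"y": -0.001,"z": 0,"wx": 0,"wy": 0,"wz": 0,"claw": 0.8},{"x": 0,"y": -0.001,"z": 0,"wx": 0,"wy": 0,"wz": 0,"claw": 0.8},{"x": 0,"y": -0.015,"z": 0,"wx": 0,"wy": 0,"wz": 0,"claw": 0.8},{"x": 0,"y": -0.04,"z": 0,"wx": 0,"wy": 0,"wz": 0,"claw": 0.8},{"x": 0,"y": -0.07,"z": 0,"wx": 0,"wy": 0,"wz": 0,"claw": 1},{"x": 0,"y": -0.1,"z": 0,"wx": 0,"wy": 0,"wz": 0,"claw": 1},{"x": 0,"y": -0.12,"z": 0,"wx": 0,"wy": 0,"wz": 0,"claw": 1},{"x": 0,"y": -0.13,"z": 0,"wx": 0,"wy": 0,"wz": 0,"claw": 1},{"x": 0,"y": -0.13,"z": 0,"wx": 0,"wy": 0,"wz": 0,"claw": 1},{"x": 0,"y": -0.13,"z": 0,"wx": 0,"wy": 0,"wz": 0,"claw": 1}])

```text
time: 8.23
ee_pos: [0.5924, 0.2975, 0.1707]
tcp_rot: [-90.0, 0.0, -76.0]
force: [-0.6, -0.2, -0.0]
opening: 0.0857
```

```bash
python3 - <<'E'
from h import *
apply(0,-130,0,0)
c=grab('wrist','w5'); P=cloud(c)*1000
w=(P[...,2]>72)&(P[...,2]<86)&(c['frame'].min(2)>60)
for b in blobs(w,100): q=P[b[2]]; print('top',b[0],cv2.minEnclosingCircle(q[:,:2].astype(np.float32)),np.median(q[:,2]))
delta([648.2,38,150,11.6])
E
```

```text
cmd [592.88 297.01 170.5  -76.  ] meas [592.4 297.5 170.7] [-90.   0. -76.] F [-0.55 -0.15 -0.  ] op 85.67 t 8.2333
top [264 198  27  28 579] ((592.5001220703125, 298.19415283203125), 10.535136222839355) 78.00540792381258
top [267 269  25  25 503] ((534.5151977539062, 282.2344055175781), 10.559497833251953) 78.00135719479448
top [267 330  24  23 449] ((476.789306640625, 267.701171875), 10.770316123962402) 77.78427487392528
dxyz mm [264.7  20.5  -9. ] w [ 0.     -1.5289  0.    ] rows 6.370266539673068 12.234247922849839
```

View pics/w5.png

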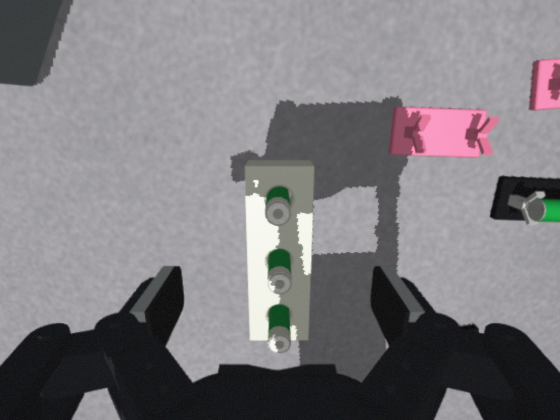

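Emit:
apply_moves(steps=[{"x": 0.01,"y": 0,"z": 0,"wx": 0,"wy": -0.1,"wz": 0,"claw": 1},{"x": 0.03,"y": 0,"z": 0,"wx": 0,"wy": -0.22,"wz": 0,"claw": 1},{"x": 0.055,"y": 0,"z": -0.001,"wx": 0,"wy": -0.34,"wz": 0,"claw": 1},{"x": 0.08,"y": 0,"z": -0.002,"wx": 0,"wy": -0.46,"wz": 0,"claw": 1},{"x": 0.105,"y": 0,"z": -0.003,"wx": 0,"wy": -0.58,"wz": 0,"claw": 1},{"x": 0.13,"y": 0,"z": -0.004,"wx": 0,"wy": -0.7,"wz": 0,"claw": 1},{"x": 0.155,"y": 0,"z": -0.005,"wx": 0,"wy": -0.82,"wz": 0,"claw": 1},{"x": 0.18,"y": 0,"z": -0.006,"wx": 0,"wy": -0.94,"wz": 0,"claw": 1},{"x": 0.205,"y": 0,"z": -0.007,"wx": 0,"wy": -1.06,"wz": 0,"claw": 1},{"x": 0.225,"y": 0.005,"z": -0.008,"wx": 0,"wy": -1.18,"wz": 0,"claw": 1},{"x": 0.245,"y": 0.01,"z": -0.009,"wx": 0,"wy": -1.3,"wz": 0,"claw": 1},{"x": 0.258,"y": 0.015,"z": -0.009,"wx": 0,"wy": -1.42,"wz": 0,"claw": 1},{"x": 0.265,"y": 0.02,"z": -0.009,"wx": 0,"wy": -1.53,"wz": 0,"claw": 1},{"x": 0.265,"y": 0.02,"z": -0.009,"wx": 0,"wy": -1.53,"wz": 0,"claw": 1},{"x": 0.265,"y": 0.02,"z": -0.009,"wx": 0,"wy": -1.53,"wz": 0,"claw": 1},{"x": 0.265,"y": 0.02,"z": -0.009,"wx": 0,"wy": -1.53,"wz": 0,"claw": 1},{"x": 0.265,"y": 0.02,"z": -0.009,"wx": 0,"wy": -1.53,"wz": 0,"claw": 1}])

```text
time: 9.7
ee_pos: [0.6476, 0.039, 0.1505]
tcp_rot: [-90.0, 0.0, 11.6]
force: [-1.2, -0.1, 0.5]
opening: 0.0853
```

```bash
python3 - <<'E'
from h import *
apply(265,20,-9,-1.53)
c=grab('wrist','w6'); P=cloud(c)*1000; H=hsv(c); h,s,v=[H[...,i].astype(int) for i in range(3)]
g=(h>45)&(h<85)&(s>120); b=max(blobs(g,50),key=lambda b:b[0][4]); l=b[2]; print(b[0])
W=onplane(c,np.argwhere(l)[:,::-1],.045)[:,:2]*1000
r=cv2.minAreaRect(W.astype(np.float32)); print('plane',r)
q=P[l]; q=q[(q[:,2]>45)&(q[:,2]<60)]
r=cv2.minAreaRect(q[:,:2].astype(np.float32)); print('depth',r,cv2.boxPoints(r).round(1),q[:,2].max())
ridge=q[q[:,2]>54]; vx,vy,a,bb=cv2.fitLine(ridge[:,:2].astype(np.float32),cv2.DIST_L2,0,.01,.01).ravel(); print('ridge',np.degrees(np.arctan2(vy,vx)),a,bb)
E
```

```text
cmd [648.27  37.7  150.5   11.67] meas [647.6  39.  150.5] [-8.998e+01  3.000e-02  1.161e+01] F [-1.25 -0.08  0.49] op 85.33 t 9.7
[ 264  171   28   72 1883]
plane ((648.0890502929688, 40.47224426269531), (21.99016761779785, 59.205352783203125), 11.59723949432373)
depth ((647.310546875, 42.79100799560547), (20.44455909729004, 56.75009536743164), 12.295146942138672) [[631.3  68.3]
 [643.4  12.9]
 [663.3  17.2]
 [651.3  72.7]] 57.1808021765618
ridge -77.74851 647.3186 43.7296
```

View pics/w6.png

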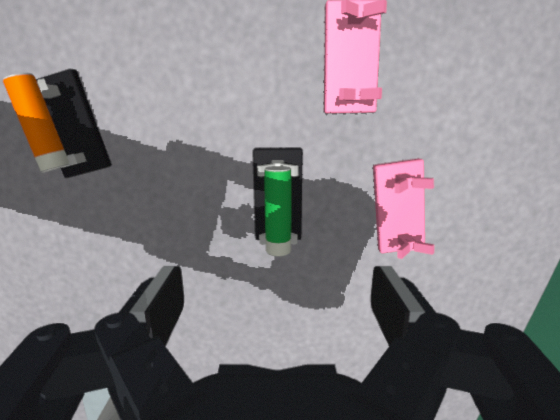

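Emit:
apply_moves(steps=[{"x": 0,"y": 0.015,"z": 0,"wx": 0,"wy": 0,"wz": 0,"claw": 1},{"x": 0,"y": 0.04,"z": 0,"wx": 0,"wy": 0,"wz": 0,"claw": 1},{"x": 0,"y": 0.07,"z": 0,"wx": 0,"wy": 0,"wz": 0,"claw": 1},{"x": 0,"y": 0.095,"z": 0,"wx": 0,"wy": 0,"wz": 0,"claw": 1},{"x": 0,"y": 0.115,"z": 0,"wx": 0,"wy": 0,"wz": 0,"claw": 1},{"x": 0,"y": 0.1245,"z": 0,"wx": 0,"wy": 0,"wz": 0,"claw": 1},{"x": 0,"y": 0.1245,"z": 0,"wx": 0,"wy": 0,"wz": 0,"claw": 1},{"x": 0,"y": 0.1245,"z": 0,"wx": 0,"wy": 0,"wz": 0,"claw": 1},{"x": 0,"y": 0.1245,"z": 0,"wx": 0,"wy": 0,"wz": 0,"claw": 1}])

```text
time: 10.5
ee_pos: [0.6494, 0.0382, 0.0284]
tcp_rot: [-90.1, -0.2, 11.7]
force: [0.6, -0.1, -0.0]
opening: 0.0853
```

```bash
python3 - <<'E'
from h import *
apply(0,124.5,0,0)
c=grab('wrist','w7'); P=cloud(c)*1000; H=hsv(c); h,s,v=[H[...,i].astype(int) for i in range(3)]
g=(h>45)&(h<85)&(s>120); b=max(blobs(g,50),key=lambda b:b[0][4]); l=b[2]; print(b[0])
q=P[l]; q=q[(q[:,2]>45)&(q[:,2]<60)]
r=cv2.minAreaRect(q[:,:2].astype(np.float32)); print('depth',r,cv2.boxPoints(r).round(1),q[:,2].max())
ridge=q[q[:,2]>54]; vx,vy,a,bb=cv2.fitLine(ridge[:,:2].astype(np.float32),cv2.DIST_L2,0,.01,.01).ravel(); print('ridge',np.degrees(np.arctan2(vy,vx)),a,bb)
E
```

```text
cmd [648.27  37.7   26.    11.67] meas [649.4  38.2  28.4] [-90.06  -0.18  11.67] F [ 0.57 -0.11 -0.04] op 85.33 t 10.5
[ 249  220   51  130 5836]
depth ((647.46337890625, 42.94774627685547), (20.91573715209961, 57.83890151977539), 12.092812538146973) [[631.2  69. ]
 [643.3  12.5]
 [663.7  16.9]
 [651.6  73.4]] 56.765110875964254
ridge -77.71573 647.0198 45.02661
```

View pics/w7.png

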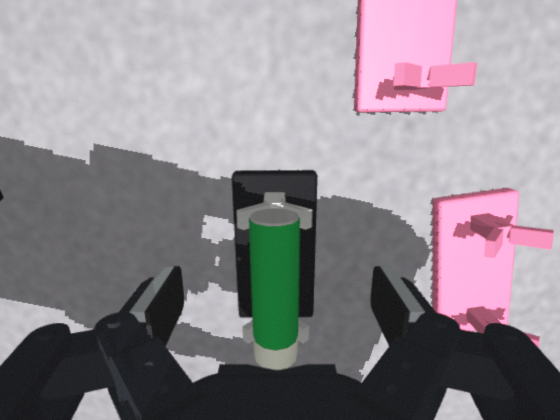

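Emit:
apply_moves(steps=[{"x": 0,"y": 0,"z": 0,"wx": 0,"wy": 0,"wz": 0,"claw": 0.1},{"x": 0,"y": 0,"z": 0,"wx": 0,"wy": 0,"wz": 0,"claw": 0.1},{"x": 0,"y": 0,"z": 0,"wx": 0,"wy": 0,"wz": 0,"claw": 0.1},{"x": 0,"y": 0,"z": 0,"wx": 0,"wy": 0,"wz": 0,"claw": 0.1},{"x": 0,"y": 0,"z": 0,"wx": 0,"wy": 0,"wz": 0,"claw": 0.1},{"x": 0,"y": 0,"z": 0,"wx": 0,"wy": 0,"wz": 0,"claw": 0.1},{"x": 0,"y": 0,"z": 0,"wx": 0,"wy": 0,"wz": 0,"claw": 0.1},{"x": 0,"y": 0,"z": 0,"wx": 0,"wy": 0,"wz": 0,"claw": 0.1},{"x": 0,"y": 0,"z": 0,"wx": 0,"wy": 0,"wz": 0,"claw": 0.1}], force=60)

```text
time: 11.3
ee_pos: [0.6484, 0.0382, 0.0267]
tcp_rot: [-90.0, -0.1, 11.7]
force: [2.5, 0.8, 0.7]
opening: 0.0191
```

```bash
python3 - <<'E'
from h import *
apply(0,0,0,0)
c=cmd(); c[2]=136
delta([c[0],c[1],196,c[3]]); 
delta([517,-150,196,10.2])
E
```

```text
cmd [648.27  37.7   26.    11.67] meas [648.4  38.2  26.7] [-9.001e+01 -7.000e-02  1.167e+01] F [2.45 0.75 0.68] op 19.08 t 11.3
dxyz mm [   0. -170.    0.] w [0. 0. 0.] rows 4.076738609112707 0.0
dxyz mm [-166.5 -170.  -157.3] w [0.     0.0256 0.    ] rows 6.840320773624397 0.2046546825993167
```

```bash
python3 - <<'E'
from h import *
delta([507.7,-177.3,136,10.2])
E
```

```text
dxyz mm [-181.1 -110.  -182.1] w [0.     0.0256 0.    ] rows 6.701103753643577 0.2046546825993167
```

Emit:
apply_moves(steps=[{"x": 0,"y": -0.01,"z": 0,"wx": 0,"wy": 0,"wz": 0,"claw": 0.1},{"x": 0,"y": -0.028,"z": 0,"wx": 0,"wy": 0,"wz": 0,"claw": 0.1},{"x": 0,"y": -0.05,"z": 0,"wx": 0,"wy": 0,"wz": 0,"claw": 0.1},{"x": 0,"y": -0.075,"z": 0,"wx": 0,"wy": 0,"wz": 0,"claw": 0.1},{"x": -0.01,"y": -0.095,"z": -0.01,"wx": 0,"wy": 0.005,"wz": 0,"claw": 0.1},{"x": -0.025,"y": -0.108,"z": -0.025,"wx": 0,"wy": 0.01,"wz": 0,"claw": 0.1},{"x": -0.045,"y": -0.11,"z": -0.045,"wx": 0,"wy": 0.015,"wz": 0,"claw": 0.1},{"x": -0.068,"y": -0.11,"z": -0.068,"wx": 0,"wy": 0.02,"wz": 0,"claw": 0.1},{"x": -0.091,"y": -0.11,"z": -0.091,"wx": 0,"wy": 0.0256,"wz": 0,"claw": 0.1},{"x": -0.114,"y": -0.11,"z": -0.114,"wx": 0,"wy": 0.0256,"wz": 0,"claw": 0.1},{"x": -0.137,"y": -0.11,"z": -0.137,"wx": 0,"wy": 0.0256,"wz": 0,"claw": 0.1},{"x": -0.157,"y": -0.11,"z": -0.157,"wx": 0,"wy": 0.0256,"wz": 0,"claw": 0.1},{"x": -0.172,"y": -0.11,"z": -0.172,"wx": 0,"wy": 0.0256,"wz": 0,"claw": 0.1},{"x": -0.181,"y": -0.11,"z": -0.182,"wx": 0,"wy": 0.0256,"wz": 0,"claw": 0.1},{"x": -0.181,"y": -0.11,"z": -0.182,"wx": 0,"wy": 0.0256,"wz": 0,"claw": 0.1},{"x": -0.181,"y": -0.11,"z": -0.182,"wx": 0,"wy": 0.0256,"wz": 0,"claw": 0.1},{"x": -0.181,"y": -0.11,"z": -0.182,"wx": 0,"wy": 0.0256,"wz": 0,"claw": 0.1},{"x": -0.181,"y": -0.11,"z": -0.182,"wx": 0,"wy": 0.0256,"wz": 0,"claw": 0.1},{"x": -0.181,"y": -0.11,"z": -0.182,"wx": 0,"wy": 0.0256,"wz": 0,"claw": 0.1},{"x": -0.181,"y": -0.11,"z": -0.182,"wx": 0,"wy": 0.0256,"wz": 0,"claw": 0.1}])

```text
time: 12.97
ee_pos: [0.5077, -0.176, 0.1362]
tcp_rot: [-90.0, 0.0, 10.3]
force: [-0.3, 0.4, 0.5]
opening: 0.019
```

```bash
python3 - <<'E'
from h import *
apply(-181,-110,-182,.0256)
for n in ('wrist','top','scene'): grab(n,n+'8')
t=load('top8')['frame'][170:270,340:500,::-1]; s=load('scene8')['frame'][100:220,80:240,::-1]
cv2.imwrite('pics/z8.png',np.vstack([cv2.resize(t,(480,300),interpolation=2),cv2.resize(s,(480,360),interpolation=2)])[:600])
E
```

```text
cmd [ 507.8  -177.14  136.     10.2 ] meas [ 507.7 -176.   136.2] [-8.999e+01  1.000e-02  1.026e+01] F [-0.27  0.41  0.47] op 19.03 t 12.9667
```

View pics/wrist8.png

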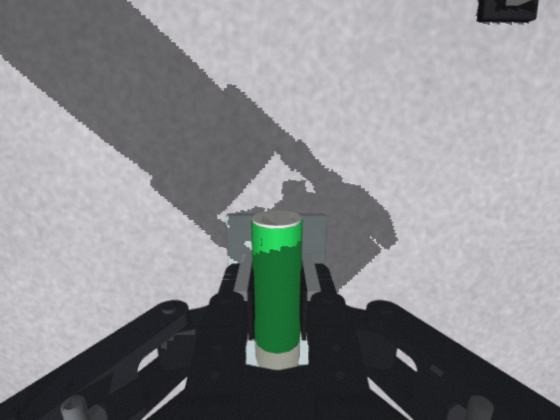

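View pics/z8.png

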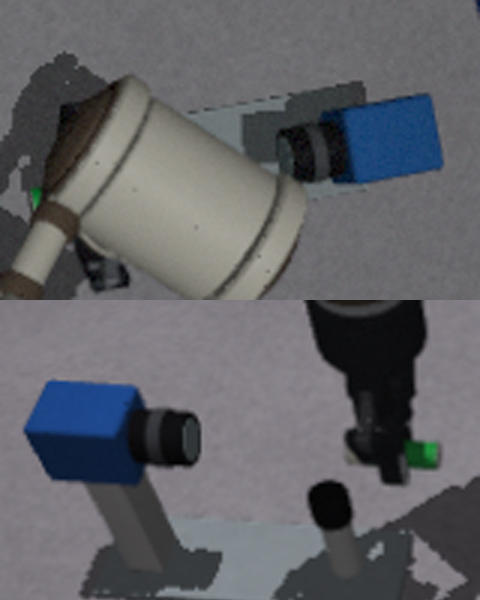

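```bash
cat > cellfit.py <<'E'
from h import *
from scipy.optimize import least_squares
def fit(c,seed,yaw):
    P=cloud(c)*1000; H=hsv(c); h,s,v=[H[...,i].astype(int) for i in range(3)]
    g=(h>45)&(h<85)&(s>100); d=np.linalg.norm(P-seed,axis=2); m=g&(d<45)
    m=cv2.erode(m.astype(np.uint8),np.ones((3,3)))>0
    q=P[m]; a=np.radians(yaw)
    def res(p):
        ax=np.array([np.cos(p[2])*np.cos(p[3]),np.sin(p[2])*np.cos(p[3]),np.sin(p[3])])
        o=np.array(seed,float); ex=np.array([-np.sin(a),np.cos(a),0]); o=o+ex*p[0]+np.array([0,0,p[1]])
        r=q-o; r=r-np.outer(r@ax,ax); return np.linalg.norm(r,axis=1)-10.5
    s=least_squares(res,[0,0,a,0],loss='soft_l1',f_scale=.5); p=s.x
    ax=np.array([np.cos(p[2])*np.cos(p[3]),np.sin(p[2])*np.cos(p[3]),np.sin(p[3])]); ex=np.array([-np.sin(a),np.cos(a),0])
    o=np.array(seed,float)+ex*p[0]+np.array([0,0,p[1]])
    # along extents: all points on cell (white or green)
    r=P.reshape(-1,3)-o; t=r@ax; rad=np.linalg.norm(r-np.outer(t,ax),axis=1)
    tg=(q-o)@ax
    return o,ax,p,np.std(res(p)),tg.min(),tg.max(),P,m
if __name__=='__main__':
    import sys
    nm,x,y,z,yaw=sys.argv[1],*map(float,sys.argv[2:6])
    c=load(nm); o,ax,p,sd,t0,t1,P,m=fit(c,[x,y,z],yaw)
    print('o',o.round(2),'yaw',np.degrees(p[2]).round(2),'pitch',np.degrees(p[3]).round(2),'sd',sd.round(2),'green ext',t0.round(1),t1.round(1),m.sum())
E
python3 cellfit.py wrist8 507.7 -177 155 -79.8; python3 cellfit.py w7 648.3 37.7 45 -78.3;python3 cellfit.py scene8 507.7 -177 155 -79.8
python3 - <<'E'
from h import *
# minus end face & white boundary in wrist8 along column
c=load('wrist8'); H=hsv(c); P=cloud(c)*1000
for y in list(range(206,236,2))+list(range(336,374,2)): print(y,H[y,277],P[y,277].round(1))
E
```

```text
o [ 507.85 -176.97  154.01] yaw -79.45 pitch -0.06 sd 0.48 green ext -34.3 23.3 5270
o [648.53  37.75  44.4 ] yaw -77.91 pitch -0.05 sd 0.6 green ext -33.7 23.3 5271
o [ 508.87 -176.79  155.4 ] yaw -78.57 pitch 0.29 sd 1.6 green ext -32.4 -11.3 46
206 [140   7 105] [ 5.092e+02 -1.822e+02 -4.000e-01]
208 [140   7 106] [ 509.5 -184.1   -0.7]
210 [ 60   2 110] [ 501.8 -142.2  144.3]
212 [ 30   4 114] [ 501.8 -142.1  147.4]
214 [ 30   2 112] [ 501.8 -142.   150.7]
216 [ 50   7 114] [ 501.8 -141.9  153.6]
218 [ 60   5 113] [ 501.8 -142.   156. ]
220 [ 45   4 115] [ 501.8 -142.4  157.2]
222 [ 45   4 114] [ 501.8 -142.3  160. ]
224 [ 50   6 119] [ 501.8 -142.4  161.9]
226 [ 50   3 223] [ 501.8 -142.1  165.1]
228 [ 66  81 193] [ 501.9 -142.9  164.8]
230 [ 69 200 219] [ 502.1 -143.7  165. ]
232 [ 69 205 216] [ 502.2 -144.5  164.9]
234 [ 69 205 218] [ 502.4 -145.2  165.1]
336 [ 70 202 110] [ 510.6 -191.1  164.2]
338 [ 69 198 111] [ 510.8 -191.6  164.8]
340 [ 70 202 111] [ 510.9 -192.6  164.8]
342 [ 70 202 111] [ 511.  -193.   165.5]
344 [ 69 200 111] [ 511.3 -194.8  164.6]
346 [ 70 207 111] [ 511.3 -194.9  165.8]
348 [ 69 198 111] [ 511.7 -196.7  164.7]
350 [ 68 199 110] [ 512.  -198.3  164.1]
352 [ 68 172 113] [ 511.9 -198.   165.7]
354 [ 39  24 151] [ 512.4 -200.6  163.9]
356 [ 33  19 157] [ 512.4 -200.5  165.2]
358 [ 35  18 156] [ 512.5 -201.3  165.5]
360 [ 35  21 159] [ 512.8 -202.8  165. ]
362 [ 33  18 157] [ 512.9 -203.5  165.3]
364 [ 33  18 156] [ 513.2 -205.3  164.5]
366 [ 35  18 158] [ 513.4 -206.3  164.6]
368 [ 38  20 155] [ 513.6 -207.6  164.4]
370 [10 12 64] [ 505.9 -165.1  210.9]
372 [102  41  31] [ 505.8 -164.3  212.4]
```

```bash
python3 - <<'E'
from h import *
from scipy.optimize import least_squares
for nm in ('w1','w2','wrist8','scene0','scene8','top0'):
    c=load(nm); P=cloud(c)*1000; H=hsv(c); h,s,v=[H[...,i].astype(int) for i in range(3)]
    o=np.array([518.4,-236.2]); a0=np.radians(-79.7)
    ex=np.array([np.cos(a0),np.sin(a0)]);ey=np.array([-ex[1],ex[0]])
    S=np.stack([(P[...,:2]-o)@ex,(P[...,:2]-o)@ey,P[...,2]],-1)
    # barrel
    m=(S[...,0]>98)&(S[...,0]<132)&(abs(S[...,1])<28)&(S[...,2]>135)&(S[...,2]<182); m=cv2.erode(m.astype(np.uint8),np.ones((3,3)))>0
    q=S[m]; print(nm,'barrel n',len(q),end=' ')
    if len(q)>100:
        def res(p):
            y=q[:,1]-p[0]-p[1]*(q[:,0]-95); z=q[:,2]-p[2]; return np.hypot(y,z)-p[3]
        f=least_squares(lambda p:res([*p,21.]),[0,0,155],loss='soft_l1',f_scale=.7).x
        print('y@95 %.2f dyaw %.2f z %.2f'%(f[0],np.degrees(f[1]),f[2]),end=' ')
    m=(S[...,0]>85)&(S[...,0]<99)&(np.hypot(S[...,1],S[...,2]-155)<15); q=S[m]
    print('face n',len(q),end=' ')
    if len(q)>50:
        A=np.c_[q[:,1],q[:,2]-155,np.ones(len(q))]; k=least_squares(lambda p:A@p-q[:,0],[0,0,95],loss='soft_l1',f_scale=.5).x; print('x %.2f yawtilt %.2f pitch %.2f'%(k[2],np.degrees(k[0]),np.degrees(k[1])),end=' ')
    # blue top
    b=(h>100)&(h<125)&(s>110)&(abs(S[...,2]-183)<6)&(S[...,0]>120)&(S[...,0]<220)
    if b.sum()>100:
        r=cv2.minAreaRect(S[b][:,:2].astype(np.float32)); print('hous',np.round(r[0],1),np.round(r[1],1),round(r[2],2),'z',np.median(S[b][:,2]).round(1))
    else: print()
E
```

```text
w1 barrel n 2906 y@95 -0.43 dyaw 0.12 z 154.87 face n 757 x 95.36 yawtilt 0.21 pitch 0.79 hous [1.577e+02 1.000e-01] [46.4 55.4] 0.18 z 182.4
w2 barrel n 274 y@95 -1.05 dyaw 1.85 z 154.45 face n 2091 x 95.32 yawtilt 0.07 pitch 0.24 
wrist8 barrel n 0 face n 0 
scene0 barrel n 194 y@95 -1.46 dyaw 2.08 z 157.06 face n 52 x 95.51 yawtilt 0.35 pitch -0.65 hous [169.3   0.7] [72.4 57.3] 0.32 z 184.0
scene8 barrel n 195 y@95 -0.80 dyaw -0.11 z 157.09 face n 54 x 95.36 yawtilt 0.62 pitch -1.08 hous [169.3   1.1] [57.6 70.5] 89.37 z 184.2
top0 barrel n 180 y@95 -0.09 dyaw -3.06 z 155.95 face n 50 hous [169.1  -1.3] [70.8 55.2] 0.14 z 183.5
```

```bash
python3 - <<'E'
from h import *
delta([518.2,-236.1,136,10.3])
E
```

```text
dxyz mm [ -0.2   0.  -59.9] w [-0.     -0.0018 -0.    ] rows 1.4358199408467587 0.014168216218407853
```

Emit:
apply_moves(steps=[{"x": 0,"y": 0,"z": -0.006,"wx": 0,"wy": -0.001,"wz": 0,"claw": 0.1},{"x": 0,"y": 0,"z": -0.016,"wx": 0,"wy": -0.002,"wz": 0,"claw": 0.1},{"x": 0,"y": 0,"z": -0.028,"wx": 0,"wy": -0.002,"wz": 0,"claw": 0.1},{"x": 0,"y": 0,"z": -0.04,"wx": 0,"wy": -0.002,"wz": 0,"claw": 0.1},{"x": 0,"y": 0,"z": -0.05,"wx": 0,"wy": -0.002,"wz": 0,"claw": 0.1},{"x": 0,"y": 0,"z": -0.057,"wx": 0,"wy": -0.002,"wz": 0,"claw": 0.1},{"x": -0.0002,"y": 0,"z": -0.06,"wx": 0,"wy": -0.002,"wz": 0,"claw": 0.1},{"x": -0.0002,"y": 0,"z": -0.06,"wx": 0,"wy": -0.002,"wz": 0,"claw": 0.1},{"x": -0.0002,"y": 0,"z": -0.06,"wx": 0,"wy": -0.002,"wz": 0,"claw": 0.1},{"x": -0.0002,"y": 0,"z": -0.06,"wx": 0,"wy": -0.002,"wz": 0,"claw": 0.1},{"x": -0.0002,"y": 0,"z": -0.06,"wx": 0,"wy": -0.002,"wz": 0,"claw": 0.1},{"x": -0.0002,"y": 0,"z": -0.06,"wx": 0,"wy": -0.002,"wz": 0,"claw": 0.1},{"x": -0.0002,"y": 0,"z": -0.06,"wx": 0,"wy": -0.002,"wz": 0,"claw": 0.1},{"x": -0.0002,"y": 0,"z": -0.06,"wx": 0,"wy": -0.002,"wz": 0,"claw": 0.1}])

```text
time: 14.28
ee_pos: [0.5179, -0.2355, 0.1363]
tcp_rot: [-90.0, -0.0, 10.3]
force: [0.1, 0.5, -0.7]
opening: 0.0191
```

```bash
python3 - <<'E'
from h import *
apply(-.2,0,-60,-.002)
for n in ('wrist','scene'): grab(n,n+'9')
o=arm.get_obs(); print(o['ee_pos'],o['qd'].round(2))
s=load('scene9'); cv2.imwrite('pics/s9.png',cv2.resize(s['frame'][110:210,80:220,::-1],(800,571),interpolation=2))
c=load('wrist9');P=cloud(c)*1000;H=hsv(c)
f=(H[...,1]<30); col=277
print([P[y,277].round(1).tolist() for y in range(212,224,3)])
print('pred scene px plus',proj(s,[.5183+.035*.18,-.2366-.035*.984,.155]),'lens',proj(s,[.5183+.095*.18,-.2366-.095*.984,.155]))
E
python3 cellfit.py wrist9 518.3 -236.6 155 -79.7; python3 cellfit.py scene9 518.3 -236.6 155 -79.7
```

```text
cmd [ 518.23 -236.22  136.     10.31] meas [ 517.9 -235.5  136.3] [-90.    -0.    10.34] F [ 0.11  0.55 -0.71] op 19.12 t 14.2833
[ 0.51786998 -0.23561368  0.13632687] [-0.11  0.03 -0.12 -0.   -0.03  0.07]
[[511.9, -201.3, 148.9], [512.0, -201.7, 151.7], [511.9, -201.6, 155.8], [511.9, -201.4, 160.2]]
pred scene px plus [[169.53025032 148.1812005 ]] lens [[143.61190041 146.57152792]]
o [ 518.07 -236.64  154.06] yaw -79.35 pitch -0.04 sd 0.47 green ext -34.4 22.7 5156
o [ 518.85 -236.5   153.42] yaw -82.99 pitch -2.72 sd 1.5 green ext -32.8 -13.3 48
```

View pics/s9.png

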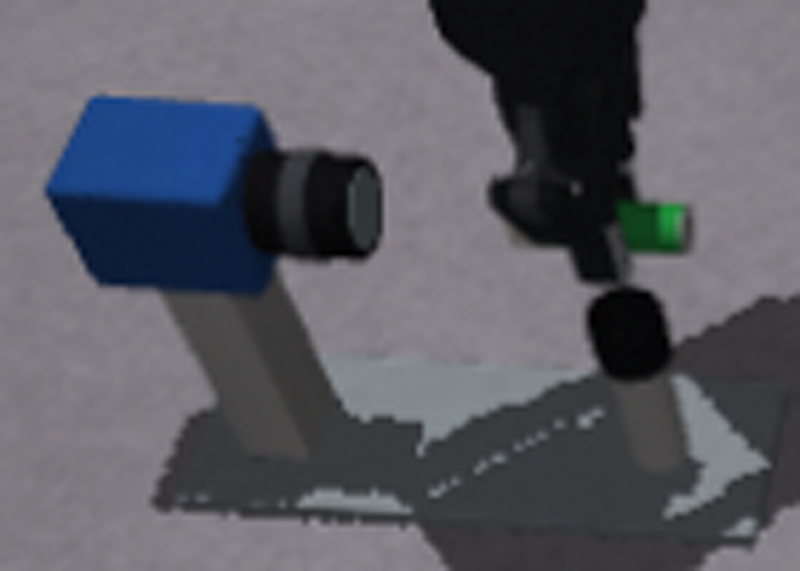

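View pics/wrist9.png

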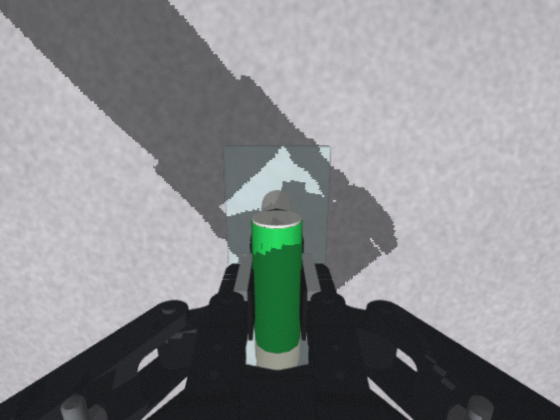

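Emit:
apply_moves(steps=[{"x": 0,"y": -0.0003,"z": -0.0006,"wx": 0,"wy": 0.003,"wz": 0,"claw": 0.1},{"x": 0,"y": -0.0003,"z": -0.0006,"wx": 0,"wy": 0.003,"wz": 0,"claw": 0.1},{"x": 0,"y": -0.0003,"z": -0.0006,"wx": 0,"wy": 0.003,"wz": 0,"claw": 0.1},{"x": 0,"y": -0.0003,"z": -0.0006,"wx": 0,"wy": 0.003,"wz": 0,"claw": 0.1},{"x": 0,"y": -0.0003,"z": -0.0006,"wx": 0,"wy": 0.003,"wz": 0,"claw": 0.1},{"x": 0,"y": -0.0003,"z": -0.0006,"wx": 0,"wy": 0.003,"wz": 0,"claw": 0.1},{"x": 0,"y": -0.0003,"z": -0.0006,"wx": 0,"wy": 0.003,"wz": 0,"claw": 0.1},{"x": 0,"y": -0.0003,"z": -0.0006,"wx": 0,"wy": 0.003,"wz": 0,"claw": 0.1},{"x": 0,"y": -0.0003,"z": -0.0006,"wx": 0,"wy": 0.003,"wz": 0,"claw": 0.1},{"x": 0,"y": -0.0003,"z": -0.0006,"wx": 0,"wy": 0.003,"wz": 0,"claw": 0.1},{"x": 0,"y": -0.0003,"z": -0.0006,"wx": 0,"wy": 0.003,"wz": 0,"claw": 0.1},{"x": 0,"y": -0.0003,"z": -0.0006,"wx": 0,"wy": 0.003,"wz": 0,"claw": 0.1}])

```text
time: 15.38
ee_pos: [0.518, -0.2364, 0.1366]
tcp_rot: [-90.0, -0.0, 10.1]
force: [-0.3, -0.2, -0.2]
opening: 0.0196
```

```bash
python3 - <<'E'
from h import *
apply(0,-.3,-.6,.003)
for n in ('wrist','scene','top'): grab(n,n+'10')
c=load('wrist10');P=cloud(c)*1000
print(np.median(P[212:222,265:290].reshape(-1,3),0).round(1)); o=arm.get_obs(); print(o['qd'].round(2))
for nm in('scene10','top10'):
    c=load(nm);P=cloud(c)*1000;
    for X in ([592.5,297],[534.3,282.3],[476.6,267.7]):
        m=(np.hypot(P[...,0]-X[0],P[...,1]-X[1])<14)&(P[...,2]>70)&(P[...,2]<86); print(nm,m.sum(),P[m].mean(0).round(1) if m.any() else '')
E
python3 cellfit.py wrist10 518.3 -236.6 155 -79.7
```

```text
cmd [ 518.34 -236.81  136.3    10.14] meas [ 518.  -236.4  136.6] [-90.    -0.    10.14] F [-0.34 -0.17 -0.15] op 19.61 t 15.3833
[ 512.1 -202.3  154.3]
[-0.04  0.03  0.07  0.15  0.03  0.09]
scene10 84 [595.1 296.3  78.1]
scene10 74 [537.2 281.   77.9]
scene10 67 [479.5 266.4  77.9]
top10 65 [591.9 297.3  79.2]
top10 61 [533.3 281.5  78.8]
top10 56 [475.9 267.6  79. ]
o [ 518.01 -236.65  154.35] yaw -79.61 pitch -0.05 sd 0.48 green ext -33.8 23.3 5269
```

View pics/scene10.png

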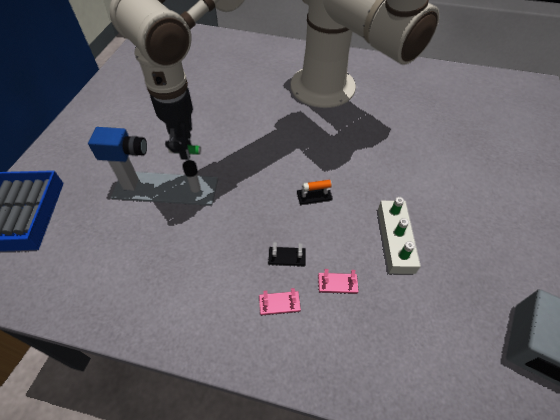

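The scene picture shows three cells standing in the rack at (398,228), the orange cell undisturbed, and the green cell held in front of the lens above the cup at (192,150). All measurements agree, so I'm handing in.

```bash
python3 -c "
from cell import arm
print(arm.hand_in())"
```

```text
the job is handed in; nothing more can be done
None
```

I stood the checked cell in the rack's empty socket and pushed it down until the floor pushed back with about 8 N. After letting go, its top measured 78.0 mm, the same as its neighbours. I then took the green cell from its cradle and handed in at about 15.5 s of robot time while still holding it in front of the lens.

**Last checks on the held cell:**
- **Position:** the minus end face is within about 0.2 mm of the target along the lens axis. This puts the plus face about 60 mm from the lens, assuming the cell is 70 mm long. The cell is about 0.3 mm to the side of the axis I measured.
- **Direction:** yaw is -79.6° and pitch is -0.05°, against -79.6° to -79.8° measured for the stand.
- **Stillness:** the joint speeds were near zero.
- **Other cells:** the orange cell and the two cells already in the rack looked undisturbed.

**Disagreements:**
- **Height:** the camera fit put the cell's axis at 154.35 mm, against 155.3 mm from the arm. The same fit read 0.6 mm low on the cell in its cradle.
- **Scene camera:** its fit of the held cell was unusable because it saw too little of it. Its rack positions differ from the top view by 3–4 mm, about the same for all three cells.
- **Plus face:** it was not seen directly at the end, because it faced away from the wrist camera. Its position is worked out from the rest of the cell.

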